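# Slide the freshly lacquered statue home into its bay

### The job

Slide the heavy dark statue across the red table into the open-fronted three-rail bay until its plinth sits squarely against the back rail, then move clear. The lacquer on the figure is still wet and it is top-heavy, so push steadily and only on the plinth, low near the table: never touch the figure, tip or lift the statue, or grip it. Leave the little lion and everything else on the table where they are.

Things in the scene. Friction and masses are not known exactly. Their poses are not given: they have to be found in the camera images.
- statue: dark two-step wooden plinth with a figure fixed on it, 282 mm tall, about 1.3 kg. Origin: centre of the underside; z up; sides square to x and y. Lower step 120 x 120 mm, 30 mm high (push here); upper step 100 x 100 mm, 30 to 48 mm high. Sliding it takes 4 to 12 N; pushed above about 80 mm it tips. Starts left or right of the bay's mouth, nearer the robot
- figure: the wet figure, part of the statue, not to be touched: origin on its upright axis at the plinth's top, 48 mm above the statue's origin; 234 mm tall, within 33 mm of its axis. A gripper held upright against the plinth may overhang and touch it: lean the tool so that its body stays away
- bay: fixed U of wooden rails 35 mm high, 16 mm thick, open towards the robot (-x). Origin on the table where the centre of the plinth's underside belongs, the plinth touching the back rail; x points to the back rail. Side rails' inner faces at y = +-75 mm (15 mm spare on each side), running from x = -20 to 60 mm. Flat table inside, with a painted gilt square
- bay_back (a point): middle of the back rail's inner face, 17 mm above the table, 60 mm beyond the bay's origin along its x; the corner posts at the rail's ends are 59 mm high with their gilt balls
- lion: small dark guardian lion with gilt details on a 56 x 40 mm base, 60 mm tall; origin under its centre. It stands on the table on the other side from the statue; leave alone
- brush_yellow: loose paint brush with yellow handle, lying flat, about 170 mm long, 14 mm high; origin under its middle; leave alone
- brush_red: loose paint brush with red handle, lying flat, about 170 mm long, 14 mm high; origin under its middle; leave alone
- lacquer_tin: loose steel tin, 70 mm in diameter, 80 mm tall; origin under its middle; leave alone
- foot_a: loose dark carved wooden shoe, 78 x 31 mm, 39 mm high; origin under its middle; leave alone
- foot_b: second loose dark carved wooden shoe, same size; origin under its middle; leave alone
There are look-alikes about, which are no part of the job. What is shaped like the bay but green or purple is not meant.

How it is judged:
By the outcome, as a careful person would: the job done as asked, in the order asked, and still so for the second after the job is handed in, with the robot touching nothing.
It also fails if it takes over 67 s, if anything falls off the work surface, if the arm or the gripper's body presses on something with over 40 N, if the wrist force passes 120 N, or if a joint passes its speed limit or range.

### The arm

A 6-joint arm with a two-finger parallel gripper is mounted at the origin on the work surface. World frame = base frame: x ahead of the robot, y to its left, z up, the work surface at z = 0. Lengths are in mm, angles in rad, forces in N, time in s.
With the tool pointing down it reaches from about 350 to 975 mm from the base axis. Payload 7.1 kg.
Tool frame: the origin (TCP) lies on the centre line of the jaws, within the pads' length; the fingertips stand 25 mm ahead of it and the grasp point (between the pads) lies 6 mm ahead of it; z points along the fingers, x is the direction in which the jaws open and shut, and the axes are right-handed (so a half turn about z gives the same grasp; the last joint's range is limited). The gripper opens to 88 mm and grips with 3 to 60 N. Pads are 20 mm wide; open, the fingers measure 115 mm over their backs; the gripper's body (75 mm by 178 mm) begins 61 mm behind the grasp point.
Start: joints at [1.33, 0.423, 1.63, -0, 1.089, -0.019], TCP at [137.46, 609.68, 247.675] pointing down, gripper open.
Joint ranges: [-3, 3], [-0.9, 2.11], [0.09, 2.58], [-1.31, 4.45], [0.11, 2.69], [-2.54, 2.54]. Speed limits (rad/s): [2.39, 2.39, 3.01, 3.14, 3.14, 3.14].

### API

Orientations are given as a rotation vector (axis times angle).
In Python, from rig import monitor, read_camera, env gives the robot as it stands.
- The arm moves only by the tool carry_out, never from a script. Its arguments are lists of equal length, an entry for each row: "dr": the turn, a rotation vector about the tool's x, y, z in rad, a list of three; "slide": the shift along the tool's x, y, z in m, a list of three; "hand": the opening, from 0 (shut) to 1 (fully open). In form: {"dr": [[ax, ay, az], ...], "slide": [[x, y, z], ...], "hand": [hand, ...]}. A call has exactly 8 rows; each row is the pose to reach, as a shift and turn from the pose commanded when the call began, along the tool's axes at that moment; what a row does not reach only later rows make up. A row lasts 1/12 s, in which the tool goes at most 41.7 mm and 7.16 degrees, less where a joint would pass 70% of its speed; a pose out of reach is approached as far as the arm can. A call with a gripper value outside its range is refused whole. The fingers move at their own pace and stop on an object; "squeeze" is the grip in N (left out, the last holds). Time passes only in rows, so rows that repeat a pose let the fingers close, or fill a call up. It gives the time, the measured TCP pose, the force and the opening at its end, in the units of the state.
- monitor.get_state(): the state, without advancing time (a new reading comes with each control period).
- read_camera(name): name is "scene" or "top" or "wrist"; returns a dict with "color" (384x512x3 uint8, blue, green, red), "fx", "fy", "cx", "cy" (pixels), "D" ([k1, k2, p1, p2, k3] as OpenCV has them; the pictures are not rectified), "rvec" (rotation vector, rad) and "tvec" (3), from world to camera coordinates, as OpenCV has them. Camera axes: x right, y down, z forward; pixel columns grow to the right and rows downward; lengths in mm; the calibration is good to about 2 mm. A picture is of the moment at which its call begins. There is no depth.
- env.finish_job(): hands the job in, once; it reports no verdict.
The state is a dict: "time": time; "qpos": joint angles; "qd": joint speeds; "tau": joint torques, N m; "position": TCP position; "ee_rot": TCP orientation; "contact_force": force on the tool from outside, world axes, zero at the start; "wrist_torque": the same for the moment, N m; "width": finger opening in mm.
Only numpy, scipy, OpenCV 4.12 (cv2) and the standard library are available. Lean on these libraries where they do the work, as an engineer would, in place of code of your own. Each camera call takes 0.05 s, during which the arm holds its last target.

## Working session

There is one attempt and no reset: what is moved stays moved. The work goes in short steps, Python scripts to look and compute and a tool call to move; the robot and the scene stay as the last step left them, time stands still between calls to the robot, and variables do not carry over. Pictures are saved under pics/ and viewed, and the job is handed in when it is done.

Besides the shell and the picture viewer there is one more tool, called after "Call:" in YAML: its name, and indented under it one key for each argument. carry_out: Moves the arm, as the interface text tells. Its arguments: {"type":"object","properties":{"dr":{"type":"array"},"slide":{"type":"array"},"hand":{"type":"array"},"squeeze":{"type":"number"}},"required":["dr","slide","hand"]}

```bash
ls; mkdir -p pics; python3 - <<'E'
from rig import monitor, read_camera
import cv2,json,numpy as np,pickle
d={}
for n in ("scene","top","wrist"):
    c=read_camera(n); d[n]=c; cv2.imwrite(f"pics/{n}0.png",cv2.resize(c["color"],(768,576),interpolation=cv2.INTER_CUBIC))
    print(n,{k:np.round(v,4).tolist() if k!="color" else 0 for k,v in c.items()})
pickle.dump(d,open("cams0.pkl","wb"))
print(monitor.get_state())
E
```

```text
pics
scene {'color': 0, 'fx': 442.4102, 'fy': 442.4102, 'cx': 254.9233, 'cy': 184.9817, 'D': [0.0082, 0.0, 0.0, 0.0, 0.0], 'rvec': [2.4457, 0.8216, -0.2655], 'tvec': [-438.7451, -242.9847, 1677.6941]}
top {'color': 0, 'fx': 348.3941, 'fy': 348.3941, 'cx': 250.3508, 'cy': 186.5989, 'D': [-0.0388, 0.0, 0.0, 0.0, 0.0], 'rvec': [2.1729, -2.1809, 0.0513], 'tvec': [32.0994, 532.8403, 1001.4209]}
wrist {'color': 0, 'fx': 285.5404, 'fy': 285.5404, 'cx': 256.2501, 'cy': 194.5853, 'D': [0.0061, 0.0, 0.0, 0.0, 0.0], 'rvec': [-2.286, -1.8279, -0.2395], 'tvec': [-624.9306, -31.995, 389.3962]}
{'time': 0.15, 'qpos': array([ 1.32999816e+00,  4.23688498e-01,  1.63048173e+00, -7.55664368e-06,
        1.08861760e+00, -1.90351465e-02]), 'qd': array([ 8.09438371e-04, -1.34959673e-03, -4.21534852e-03, -5.16992937e-04,
       -1.34674902e-05, -3.68255880e-04]), 'tau': array([ 2.52214686e-04, -5.44983959e+01, -2.73919237e+01,  6.43679593e-02,
        2.04785890e-02, -6.97430346e-05]), 'position': array([137.37244134, 609.31051211, 247.07862877]), 'ee_rot': array([ 2.45303500e+00,  1.96153290e+00, -1.48154535e-03]), 'contact_force': array([ 0.04916889, -0.82247364,  0.69864322]), 'wrist_torque': array([ 0.03308306, -0.01057095,  0.03809259]), 'width': 87.61942041356112}
```

View pics/scene0.png

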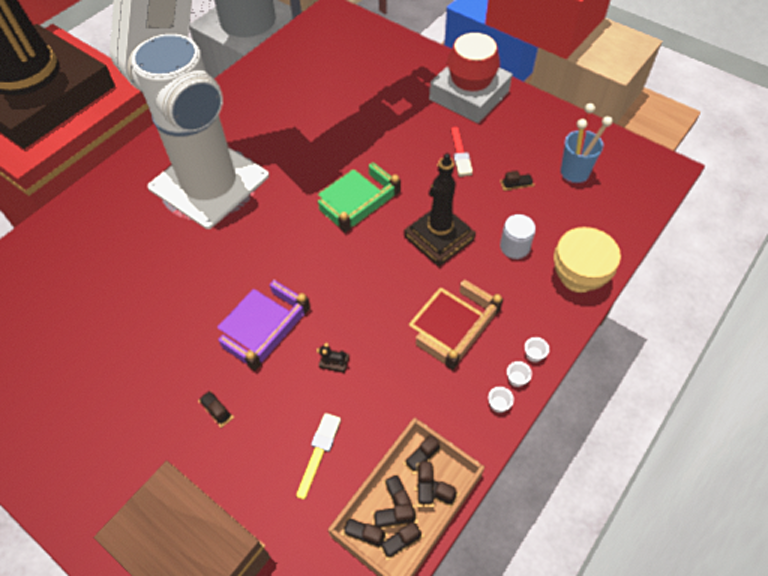

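View pics/top0.png

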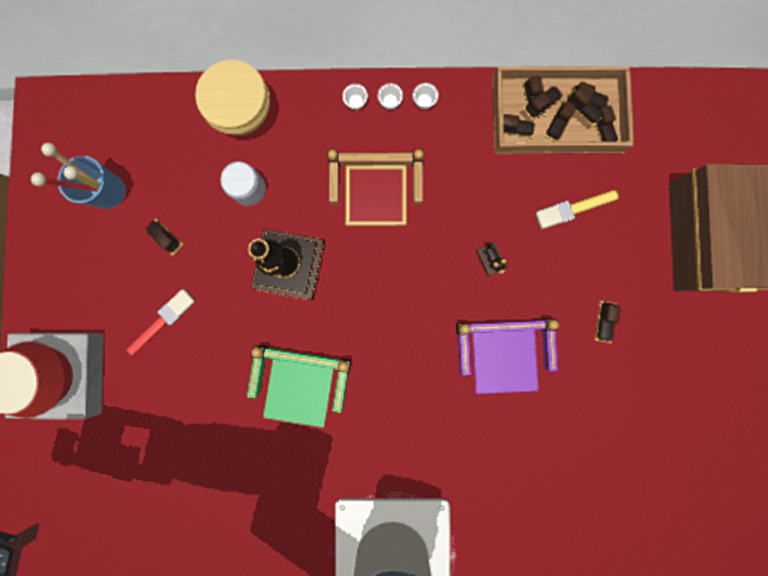

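View pics/wrist0.png

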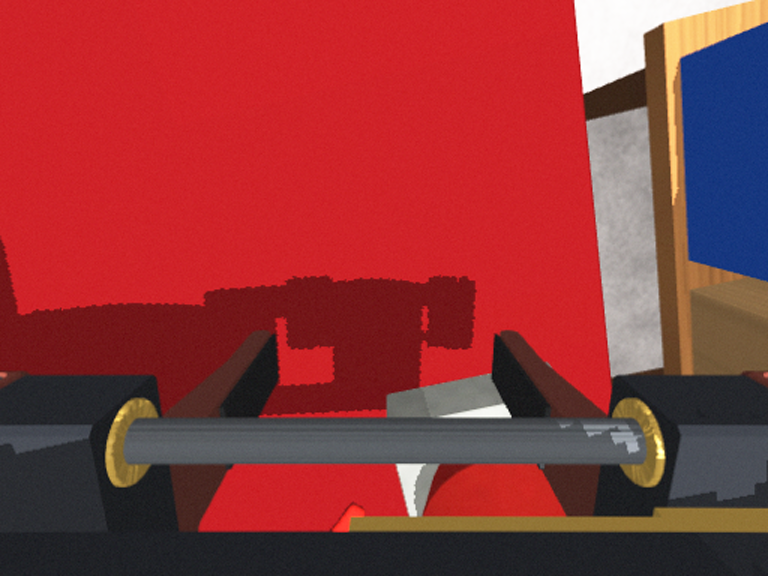

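The scene view shows the wooden bay at about (455,325) and the statue at (440,235). In the top view they are at (376,190) and (290,265), and the lion is at (492,258). Next I'll enlarge both to measure them.

```bash
python3 - <<'E'
import pickle,cv2
d=pickle.load(open("cams0.pkl","rb"))
t=d["top"]["color"][90:210,150:300]; cv2.imwrite("pics/topc.png",cv2.resize(t,None,fx=5,fy=5,interpolation=cv2.INTER_CUBIC))
t=d["scene"]["color"][95:255,255:355]; cv2.imwrite("pics/scenec.png",cv2.resize(t,None,fx=3.75,fy=3.75,interpolation=cv2.INTER_CUBIC))
E
```

```text
(no output)
```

View pics/topc.png

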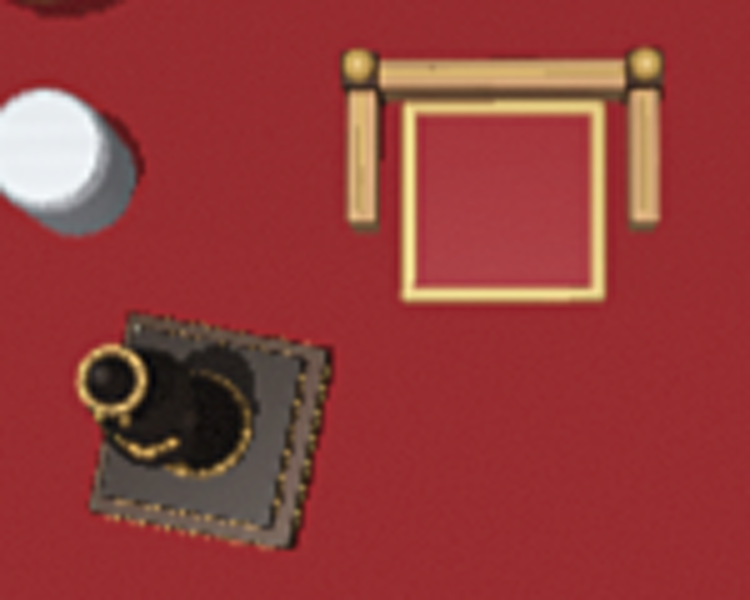

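View pics/scenec.png

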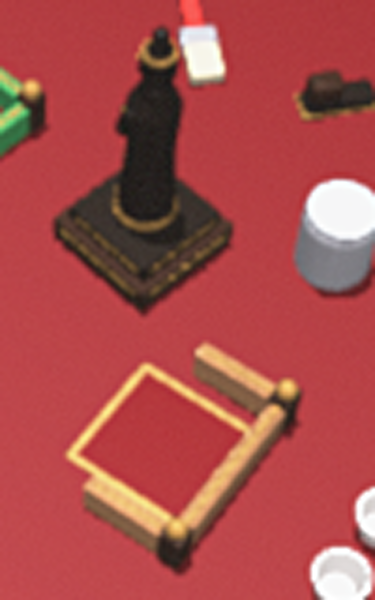

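```bash
cat > h.py <<'E'
import numpy as np,cv2
from scipy.optimize import least_squares
def K(c): return np.array([[c["fx"],0,c["cx"]],[0,c["fy"],c["cy"]],[0,0,1.]])
def ray(c,px):
    u=cv2.undistortPoints(np.float64(px).reshape(-1,1,2),K(c),np.float64(c["D"])).reshape(-1,2)
    R=cv2.Rodrigues(np.float64(c["rvec"]))[0]; o=-R.T@np.float64(c["tvec"]).reshape(3)
    return o,np.c_[u,np.ones(len(u))]@R
def onz(c,px,z):
    o,r=ray(c,px); return o+r*((z-o[2])/r[:,2])[:,None]
def tri(c1,p1,c2,p2):
    o1,r1=ray(c1,[p1]);o2,r2=ray(c2,[p2]);A=np.c_[r1[0],-r2[0]]
    s=np.linalg.lstsq(A,o2-o1,rcond=None)[0]; a=o1+s[0]*r1[0];b=o2+s[1]*r2[0]
    return (a+b)/2,np.linalg.norm(a-b)
def proj(c,P): return cv2.projectPoints(np.float64(P).reshape(-1,3),np.float64(c["rvec"]),np.float64(c["tvec"]),K(c),np.float64(c["D"]))[0].reshape(-1,2)
def loc(P,pose): # local->world, pose x,y,yaw (mm,rad)
    x,y,a=pose; P=np.float64(P); return np.c_[x+P[:,0]*np.cos(a)-P[:,1]*np.sin(a), y+P[:,0]*np.sin(a)+P[:,1]*np.cos(a),P[:,2]]
E
python3 - <<'E'
import pickle; from h import *
d=pickle.load(open("cams0.pkl","rb")); T,S=d["top"],d["scene"]
ut=lambda p:(np.float64(p)+.5)/5-.5+[150,90]
us=lambda p:(np.float64(p)+.5)/3.75-.5+[255,95]
print("cam",ray(T,[[0,0]])[0],ray(S,[[0,0]])[0])
print("gilt top",onz(T,ut([(402,101),(605,101),(605,300),(401,300)]),0).round(1).tolist())
print("gilt scene",onz(S,us([(250,430),(146,364),(68,455)]),0).round(1).tolist())
print("stat top",onz(T,ut([(133,315),(332,348),(293,548),(92,512)]),30).round(1).tolist())
print("stat scene",onz(S,us([(56,222),(144,297),(232,228)]),30).round(1).tolist())
print("rail ends top z35 (L outer,L inner,R inner,R outer)",onz(T,ut([(348,220),(377,221),(629,221),(658,221),(380,90),(626,90)]),35).round(1).tolist())
for n,a,b in [("gilt near left",(401,300),(146,364)),("gilt near right",(605,300),(68,455)),("plinth FR",(332,348),(144,297)),("plinth FL",(133,315),(232,228)),("plinth NR",(293,548),(56,222)),("ball L",(359,63),(288,390)),("ball R",(645,63),(177,533))]:
    print(n,tri(T,ut(a),S,us(b)))
# others
print("lion base top", onz(T,(np.float64([(478,250),(508,270)])+.5)/1.5-.5,0).round())
E
```

```text
cam [ 463.83507956    9.20661459 1035.64722209] [1047.22035426 -619.24141788 1259.3910374 ]
gilt top [[768.1, 91.6, 0.0], [767.0, -31.5, 0.0], [645.2, -30.6, 0.0], [646.0, 92.0, 0.0]]
gilt scene [[760.5, 86.4, 0.0], [648.8, 88.3, 0.0], [648.0, -29.6, 0.0]]
stat top [[633.0, 247.1, 30.0], [612.7, 129.9, 30.0], [496.1, 152.1, 30.0], [517.4, 269.8, 30.0]]
stat scene [[502.1, 150.5, 30.0], [616.0, 129.5, 30.0], [636.9, 242.4, 30.0]]
rail ends top z35 (L outer,L inner,R inner,R outer) [[687.3, 120.3, 35.0], [686.5, 103.3, 35.0], [685.4, -43.5, 35.0], [685.3, -60.4, 35.0], [764.6, 101.8, 35.0], [763.2, -42.4, 35.0]]
gilt near left (array([646.90464598,  92.29994303,  -6.57667603]), np.float64(0.6784798328435958))
gilt near right (array([646.48159207, -29.70586581,  -1.86074647]), np.float64(2.659841562292534))
plinth FR (array([614.01416296, 131.10394707,  25.9831118 ]), np.float64(1.9768020866173435))
plinth FL (array([634.21530967, 248.84401992,  21.38444795]), np.float64(0.7941828691538054))
plinth NR (array([497.48522672, 154.36073474,  21.90607708]), np.float64(3.0954722780376627))
ball L (array([776.33441779, 112.4861652 ,  48.48023169]), np.float64(0.8757557402530992))
ball R (array([776.06971859, -54.06132127,  42.52973488]), np.float64(2.3832784543508465))
lion base top [[ 593. -173.    0.]
 [ 553. -232.    0.]]
```

```bash
python3 - <<'E'
import pickle; from h import *
d=pickle.load(open("cams0.pkl","rb")); T,S,W=d["top"],d["scene"],d["wrist"]
f=lambda p:(np.float64(p)+.5)/1.5-.5
R=cv2.Rodrigues(np.float64([2.453035,1.9615329,-.00148]))[0]; print("tool axes cols\n",R.round(3))
o=ray(W,[[0,0]])[0]; print("cam in tool",R.T@(o-[137.37,609.3,247.08]))
for n,z,p in [("tin top",80,[(240,180)]),("tin base",0,[(250,190)]),("foot",20,[(147,224),(181,252)]),("redbrush",5,[(130,352),(192,292)]),("green posts",50,[(256,351),(345,366)]),("green ends",0,[(250,398),(340,412)]),("yellow",5,[(540,222),(618,195)]),("lion",0,[(478,250),(508,270)]),("purple posts",50,[(464,327),(553,324)]),("bluepot",60,[(80,178)]),("greyred",50,[(103,332),(103,415)])]:
    print(n,onz(T,f(p),z).round(0)[:,:2].tolist())
# statue joint fit, bay joint fit
ut=lambda p:(np.float64(p)+.5)/5-.5+[150,90]; us=lambda p:(np.float64(p)+.5)/3.75-.5+[255,95]
tp=ut([(133,315),(332,348),(293,548),(92,512)]); sp=us([(56,222),(144,297),(232,228),(144,310)])
Lt=[(60,60,30),(60,-60,30),(-60,-60,30),(-60,60,30)]; Ls=[(-60,-60,30),(60,-60,30),(60,60,30),(60,-60,0)]
r=least_squares(lambda q:np.r_[(proj(T,loc(Lt,q))-tp).ravel(),(proj(S,loc(Ls,q))-sp).ravel()],[566,198,-.17])
print("statue",r.x,np.degrees(r.x[2]),r.fun.round(1))
tp=ut([(402,101),(605,101),(605,300),(401,300),(377,221),(629,221)]); sp=us([(146,364),(68,455)])
Lt=[(60,60,0),(60,-60,0),(-60,-60,0),(-60,60,0),(-20,75,35),(-20,-75,35)];Ls=[(-60,60,0),(-60,-60,0)]
r=least_squares(lambda q:np.r_[(proj(T,loc(Lt,q))-tp).ravel(),(proj(S,loc(Ls,q))-sp).ravel()],[706,30,0])
print("bay",r.x,np.degrees(r.x[2]),r.fun.round(1))
E
```

```text
tool axes cols
 [[ 0.22   0.976 -0.   ]
 [ 0.976 -0.22  -0.001]
 [-0.001 -0.    -1.   ]]
cam in tool [   0.56472271  -69.78832833 -136.70776306]
tin top [[718.0, 283.0]]
tin base [[719.0, 285.0]]
foot [[647.0, 487.0], [590.0, 416.0]]
redbrush [[392.0, 522.0], [512.0, 398.0]]
green posts [[398.0, 256.0], [370.0, 88.0]]
green ends [[302.0, 280.0], [275.0, 101.0]]
yellow [[648.0, -296.0], [702.0, -454.0]]
lion [[593.0, -173.0], [553.0, -232.0]]
purple posts [[442.0, -136.0], [447.0, -303.0]]
bluepot [[732.0, 605.0]]
greyred [[433.0, 554.0], [276.0, 550.0]]
statue [ 5.66019809e+02  1.99813636e+02 -1.77473328e-01] -10.16847269024887 [-0.4 -0.9 -0.1 -0.6  0.3 -0.1  0.1 -0.  -1.2 -0.9 -0.3 -0.4  0.6 -1.2
 -0.8  1.2]
bay [ 7.06735521e+02  3.00487005e+01 -5.12415900e-03] -0.29359268403105804 [ 0.6  0.3 -0.4  0.2 -0.3 -0.4  0.6 -0.3 -0.6 -0.2  0.5 -0.3 -0.1 -0.7
 -0.4 -0.2]
```

```bash
cat >> h.py <<'E'
from scipy.spatial.transform import Rotation as Ro
def tool(az,th): # az: push azimuth rad, th: lean
    f=np.array([np.cos(az),np.sin(az),0]);u=np.array([0,0,1.])
    z=f*np.sin(th)-u*np.cos(th);y=f*np.cos(th)+u*np.sin(th);return Ro.from_matrix(np.c_[np.cross(y,z),y,z])
def plan(p0,R0,p1,R1,n=8):
    """dr, slide at full motion and rows"""
    s=R0.inv().apply(np.float64(p1)-p0)/1000; w=(R0.inv()*R1).as_rotvec()
    print("slide",s.round(4).tolist(),"dr",w.round(4).tolist(),"mm/row",(np.linalg.norm(s)*1000/n).round(1),"deg/row",(np.degrees(np.linalg.norm(w))/n).round(2))
    return s,w
def after(p0,R0,s,w): return p0+R0.apply(np.float64(s)*1000), R0*Ro.from_rotvec(w)
E
python3 - <<'E'
from h import *
p0=np.array([137.46,609.68,247.675]);R0=Ro.from_rotvec([2.453035,1.9615329,-.00148])
az=np.radians(-100.2)
Rt=tool(az,.436); pt=np.array([586.3,312.6,180.])
mid_R=R0*Ro.from_rotvec((R0.inv()*Rt).as_rotvec()*.5)
s,w=plan(p0,R0,(p0+pt)/2+[0,0,10],mid_R)
pm,Rm=after(p0,R0,s.round(3),w.round(3)); print(pm,Rm.as_rotvec())
plan(pm,Rm,pt,Rt)
E
```

```text
slide [-0.0955, 0.2516, 0.0239] dr [-0.1732, -0.1657, 0.7505] mm/row 33.8 deg/row 5.64
[362.16750991 460.57654534 223.78578067] [ 2.77924299  0.85300264 -0.03169448]
slide [0.1084, 0.2339, 0.087] dr [-0.1731, -0.1655, 0.751] mm/row 34.0 deg/row 5.65
```

Call:
carry_out:
  dr:
    - [-0.022, -0.021, 0.094]
    - [-0.043, -0.042, 0.188]
    - [-0.065, -0.062, 0.281]
    - [-0.087, -0.083, 0.375]
    - [-0.108, -0.104, 0.469]
    - [-0.13, -0.125, 0.563]
    - [-0.152, -0.145, 0.657]
    - [-0.173, -0.166, 0.75]
  slide:
    - [-0.012, 0.031, 0.003]
    - [-0.024, 0.063, 0.006]
    - [-0.036, 0.094, 0.009]
    - [-0.048, 0.126, 0.012]
    - [-0.06, 0.157, 0.015]
    - [-0.072, 0.189, 0.018]
    - [-0.084, 0.22, 0.021]
    - [-0.096, 0.252, 0.024]
  hand: [0.85, 0.85, 0.85, 0.85, 0.85, 0.85, 0.85, 0.85]

```text
time: 0.82
position: [363.1, 459.5, 223.4]
ee_rot: [2.781, 0.847, -0.031]
contact_force: [-0.2, -0.4, 0.1]
width: 74.8
```

Call:
carry_out:
  dr:
    - [-0.022, -0.021, 0.094]
    - [-0.043, -0.042, 0.188]
    - [-0.065, -0.062, 0.281]
    - [-0.087, -0.083, 0.375]
    - [-0.108, -0.104, 0.469]
    - [-0.13, -0.125, 0.563]
    - [-0.152, -0.145, 0.657]
    - [-0.173, -0.166, 0.751]
  slide:
    - [0.014, 0.029, 0.011]
    - [0.027, 0.058, 0.022]
    - [0.041, 0.088, 0.033]
    - [0.054, 0.117, 0.044]
    - [0.068, 0.146, 0.055]
    - [0.081, 0.175, 0.065]
    - [0.095, 0.205, 0.076]
    - [0.108, 0.234, 0.087]
  hand: [0.85, 0.85, 0.85, 0.85, 0.85, 0.85, 0.85, 0.85]

```text
time: 1.48
position: [587.2, 311.3, 179.3]
ee_rot: [2.695, -0.247, -0.054]
contact_force: [-0.3, 0.6, -0.3]
width: 74.5
```

```bash
cat > look.py <<'E'
import sys,pickle,cv2
from rig import monitor,read_camera
tag=sys.argv[1]; d={}
for n in sys.argv[2:]:
    d[n]=read_camera(n)
    cv2.imwrite(f"pics/{n}_{tag}.png",cv2.resize(d[n]["color"],(768,576),interpolation=cv2.INTER_CUBIC))
pickle.dump(d,open(f"cams_{tag}.pkl","wb"))
s=monitor.get_state(); print(s["time"],s["position"].round(1),s["ee_rot"].round(4),s["qpos"].round(2),s["contact_force"].round(1))
E
python3 look.py 1 wrist scene; python3 - <<'E'
from h import *
from rig import monitor
s=monitor.get_state()
plan(s["position"],Ro.from_rotvec(s["ee_rot"]),[586.3,312.6,34],tool(np.radians(-100.2),.436))
E
```

```text
1.5833 [589.1 309.  177.9] [ 2.6944 -0.2501 -0.0554] [ 0.59  0.7   1.39 -0.31  1.38  0.89] [-0.   0.8  0.1]
slide [-0.0034, -0.0636, 0.1291] dr [0.001, 0.0029, -0.0064] mm/row 18.0 deg/row 0.05
```

View pics/wrist_1.png

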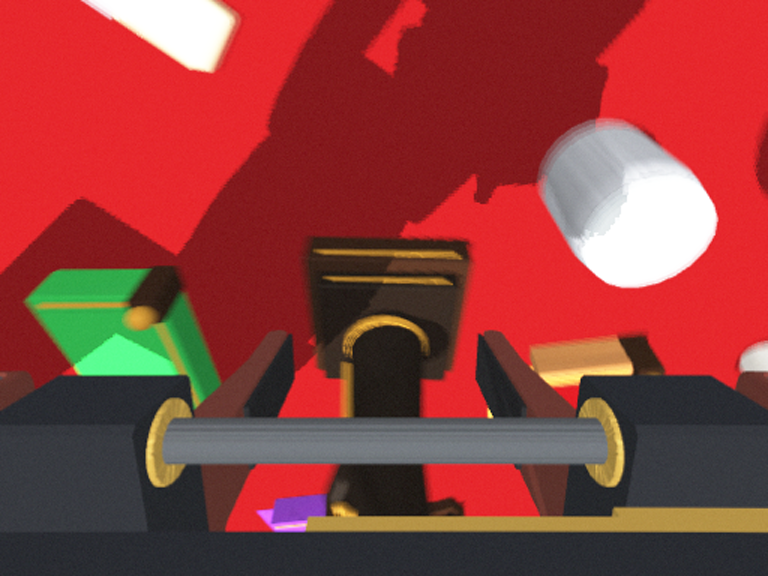

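View pics/scene_1.png

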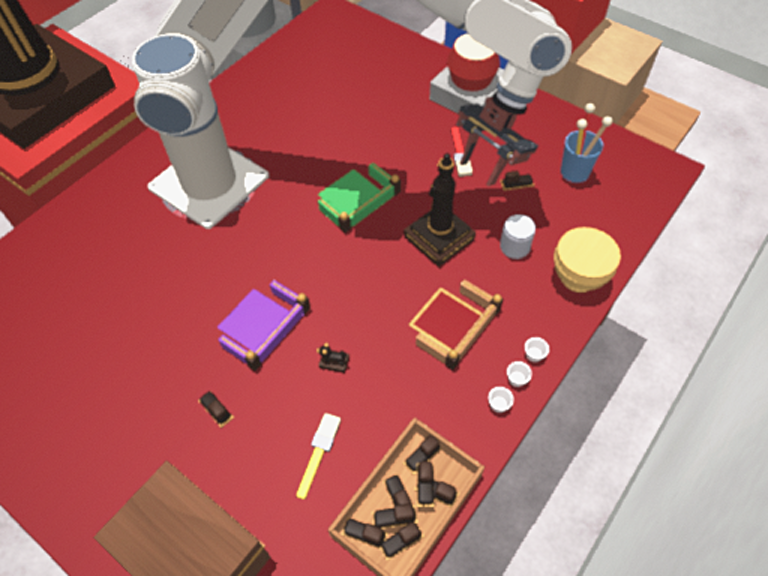

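The wrist view shows the tool centred on the plinth face, with the plinth edge square to the fingers at about (390,245). I'll check how far the commanded and measured poses differ before I descend.

```bash
python3 - <<'E'
from h import *
from rig import monitor,read_camera
p0=np.array([137.46,609.68,247.675]);R0=Ro.from_rotvec([2.453035,1.9615329,-.00148])
p,R=after(p0,R0,[-.096,.252,.024],[-.173,-.166,.75]); print(p,R.as_rotvec())
p,R=after(p,R,[.108,.234,.087],[-.173,-.166,.751]); print("tracked",p,R.as_rotvec())
c=read_camera("wrist")
s=monitor.get_state(); print(s["position"],s["ee_rot"],s["qd"].round(4))
import pickle
W=c
print("measured plinth top edge", onz(W,(np.float64([(310,240),(466,243)])+.5)/1.5-.5,30))
print("tin etc")
E
```

```text
[362.16750991 460.57654534 223.78578067] [ 2.77924299  0.85300264 -0.03169448]
tracked [585.99522052 312.33025766 180.04570579] [ 2.69608733 -0.24073291 -0.05396906]
[587.22001434 310.55990818 178.32967497] [ 2.69597    -0.24468217 -0.05654029] [ 0.0504 -0.0335  0.0341  0.0195 -0.0047 -0.0177]
measured plinth top edge [[534.38371311 283.60734931  30.        ]
 [636.81791385 261.93263864  30.        ]]
tin etc
```

```bash
cat >> h.py <<'E'
import json
def getc():
    j=json.load(open("cmd.json"));return np.array(j[0]),Ro.from_rotvec(j[1])
def setc(p,R): json.dump([list(p),list(R.as_rotvec())],open("cmd.json","w"))
def commit(s,w):
    p,R=after(*getc(),s,w); setc(p,R); print("tracked",p.round(1),R.as_rotvec().round(4))
E
python3 look.py 2 wrist; python3 - <<'E'
from h import *
p,R=np.array([585.995,312.33,180.046]),Ro.from_rotvec([2.69608733,-0.24073291,-0.05396906]); setc(p,R)
import pickle
W=pickle.load(open("cams_2.pkl","rb"))["wrist"]
cv2.imwrite("pics/w2c.png",cv2.resize(W["color"][140:270,180:340],None,fx=4.5,fy=4.5,interpolation=cv2.INTER_CUBIC))
plan(p,R,[586.3,312.6,34],tool(np.radians(-100.2),.436))
E
```

```text
1.6833 [586.  311.6 178.8] [ 2.6967 -0.2416 -0.0564] [ 0.6   0.7   1.39 -0.31  1.38  0.89] [-1.   0.8 -0.3]
slide [0.0003, -0.062, 0.1322] dr [0.0, 0.0005, 0.0] mm/row 18.3 deg/row 0.0
```

View pics/w2c.png

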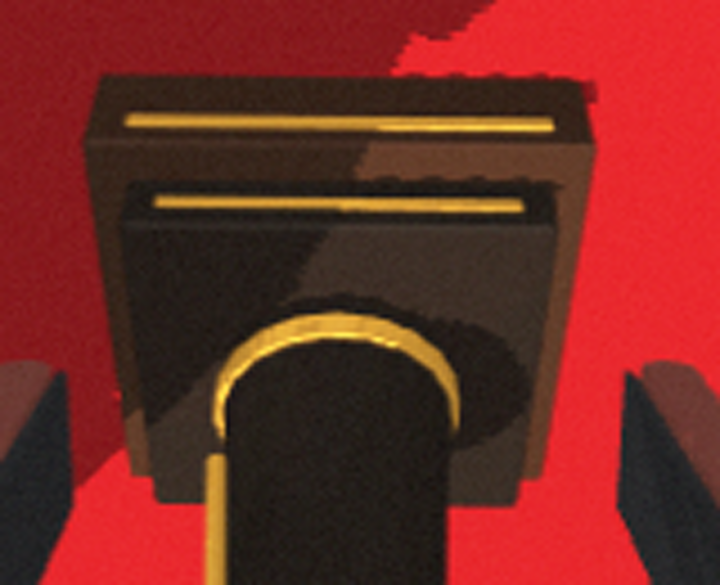

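The crop shows the near face squarely: bottom edge (101,75)-(583,82), lower step's top edge (86,143)-(595,147).

```bash
python3 - <<'E'
from h import *; import pickle
W=pickle.load(open("cams_2.pkl","rb"))["wrist"]
u=lambda p:(np.float64(p)+.5)/4.5-.5+[180,140]
px=u([(101,75),(583,82),(86,143),(595,147)]); L=[(-60,60,0),(60,60,0),(-60,60,30),(60,60,30)]
print(onz(W,px[:2],0),onz(W,px[2:],30))
r=least_squares(lambda q:(proj(W,loc(L,q))-px).ravel(),[566,200,-.17]); print(r.x,np.degrees(r.x[2]),r.fun.round(1))
E
```

```text
[[519.03831865 272.2166705    0.        ]
 [636.79165244 248.60674514   0.        ]] [[520.1356512  272.60727799  30.        ]
 [635.45582367 250.38725956  30.        ]]
[ 5.66257970e+02  2.01980578e+02 -1.94076567e-01] -11.119768182431642 [-0.1 -0.1 -0.1 -0.5 -1.   0.3  1.3  0.7]
```

Call:
carry_out:
  dr:
    - [0, 0, 0]
    - [0, 0, 0]
    - [0, 0, 0]
    - [0, 0, 0]
    - [0, 0, 0]
    - [0, 0, 0]
    - [0, 0, 0]
    - [0, 0, 0]
  slide:
    - [0, -0.009, 0.019]
    - [0, -0.018, 0.038]
    - [0, -0.027, 0.057]
    - [0, -0.036, 0.076]
    - [0, -0.044, 0.095]
    - [0, -0.053, 0.114]
    - [0, -0.06, 0.128]
    - [0, -0.062, 0.132]
  hand: [0.85, 0.85, 0.85, 0.85, 0.85, 0.85, 0.85, 0.85]

```text
time: 2.35
position: [583.7, 313.3, 31.7]
ee_rot: [2.695, -0.237, -0.058]
contact_force: [-1.0, -0.5, -0.2]
width: 74.8
```

```bash
cat >> h.py <<'E'
def tcp_for(c,yaw,z=36,gap=0,th=.436,side="y"):
    """tool pose touching statue face: side y -> +y face pushed to -y ; side x -> -x face pushed to +x"""
    az=yaw-np.pi/2 if side=="y" else yaw
    f=np.array([np.cos(az),np.sin(az)]); off=60+gap+10*np.cos(th)+25*np.sin(th)
    p=np.r_[np.float64(c)-f*off,z]; return p,tool(az,th)
E
python3 - <<'E'
from h import *
commit([0,-.062,.132],[0,0,0])
p0,R0=getc()
c=np.array([566.2,201.]);y0=np.radians(-10.6);y1=np.radians(-.3)
t,_=tcp_for(c,y0,gap=-1); plan(p0,R0,*tcp_for(c,y0,gap=-1))
E
python3 look.py 3 wrist
```

```text
tracked [586.  312.8  34.2] [ 2.6961 -0.2407 -0.054 ]
slide [0.0009, 0.0324, 0.0131] dr [0.0, -0.0025, 0.0064] mm/row 4.4 deg/row 0.05
2.4 [584.2 313.2  32.1] [ 2.6956 -0.2374 -0.0571] [ 0.6   0.88  1.42 -0.33  1.18  0.96] [-0.3 -0.4 -1.4]
```

View pics/wrist_3.png

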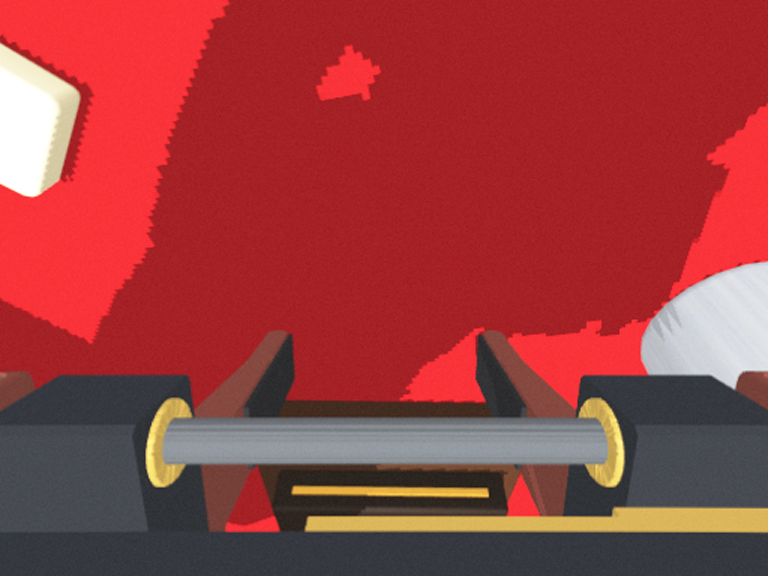

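The fingers are low and centred, with the plinth face between and ahead of them at about (390,405). I'll close the gap slowly.

Call:
carry_out:
  dr:
    - [0, 0, 0.002]
    - [0, -0.001, 0.004]
    - [0, -0.002, 0.006]
    - [0, -0.002, 0.006]
    - [0, -0.002, 0.006]
    - [0, -0.002, 0.006]
    - [0, -0.002, 0.006]
    - [0, -0.002, 0.006]
  slide:
    - [0, 0.006, 0.002]
    - [0, 0.012, 0.005]
    - [0.001, 0.018, 0.007]
    - [0.001, 0.022, 0.009]
    - [0.001, 0.025, 0.01]
    - [0.001, 0.028, 0.011]
    - [0.001, 0.03, 0.012]
    - [0.001, 0.032, 0.013]
  hand: [0.85, 0.85, 0.85, 0.85, 0.85, 0.85, 0.85, 0.85]

```text
time: 3.07
position: [581.7, 280.5, 36.4]
ee_rot: [2.701, -0.252, -0.052]
contact_force: [-0.6, 9.5, 3.4]
width: 74.4
```

```bash
python3 - <<'E'
from h import *
commit([.001,.032,.013],[0,-.002,.006])
p0,R0=getc()
c=np.array([566.2,201.]);y0=np.radians(-10.6);y1=np.radians(-.3); D=171.5
P=[(c.copy(),y0)]; n=1715
for i in range(n):
    s=(i+.5)/n; yaw=y0+(y1-y0)*s; c=c+D/n*np.array([np.sin(yaw),-np.cos(yaw)]); P.append((c.copy(),y0+(y1-y0)*(i+1)/n))
import pickle; pickle.dump(P,open("leg1.pkl","wb")); print(P[-1])
for k in (0,200,450): # up to 45mm
    q,Rq=tcp_for(*P[k],gap=-1); plan(p0,R0,q,Rq)
E
python3 look.py 4 wrist
```

```text
tracked [580.9 278.7  35.9] [ 2.6953 -0.2494 -0.0549]
(array([549.93335693,  30.50506657]), np.float64(-0.005235987755982996))
slide [-0.0001, 0.0004, 0.0001] dr [0.0, -0.0005, 0.0004] mm/row 0.1 deg/row 0.0
slide [-0.0016, 0.0185, 0.0086] dr [0.0, 0.0084, -0.0187] mm/row 2.6 deg/row 0.15
slide [-0.0028, 0.0412, 0.0192] dr [0.0, 0.0195, -0.0424] mm/row 5.7 deg/row 0.33
3.1167 [581.6 280.4  36.4] [ 2.7005 -0.2517 -0.0524] [ 0.57  0.85  1.48 -0.34  1.14  0.95] [-0.1  6.5  2.5]
```

Contact is made at 9.5 N. Starting the push with a gentle ramp.

Call:
carry_out:
  dr:
    - [0, 0.001, -0.002]
    - [0, 0.003, -0.007]
    - [0, 0.006, -0.013]
    - [0, 0.008, -0.019]
    - [0, 0.011, -0.025]
    - [0, 0.014, -0.031]
    - [0, 0.017, -0.037]
    - [0, 0.02, -0.042]
  slide:
    - [-0.0002, 0.002, 0.001]
    - [-0.0006, 0.0065, 0.003]
    - [-0.001, 0.012, 0.0056]
    - [-0.0014, 0.018, 0.0084]
    - [-0.0018, 0.024, 0.0112]
    - [-0.0022, 0.03, 0.014]
    - [-0.0025, 0.036, 0.0168]
    - [-0.0028, 0.0412, 0.0192]
  hand: [0.85, 0.85, 0.85, 0.85, 0.85, 0.85, 0.85, 0.85]

```text
time: 3.78
position: [571.3, 236.9, 36.4]
ee_rot: [2.706, -0.187, -0.035]
contact_force: [1.2, 8.3, 3.1]
width: 74.6
```

```bash
python3 - <<'E'
from h import *
commit([-.0028,.0412,.0192],[0,.02,-.042])
import pickle; P=pickle.load(open("leg1.pkl","rb"))
p0,R0=getc()
for k in (650,900): plan(p0,R0,*tcp_for(*P[k],gap=-1))
E
python3 look.py 5 scene top wrist
```

```text
tracked [569.8 234.5  35.9] [ 2.6998 -0.1867 -0.0404]
slide [-0.0015, 0.0182, 0.0084] dr [0.0001, 0.0083, -0.0194] mm/row 2.5 deg/row 0.15
slide [-0.0027, 0.0409, 0.019] dr [0.0001, 0.0194, -0.0432] mm/row 5.6 deg/row 0.34
3.9333 [570.8 235.8  36.2] [ 2.7035 -0.1867 -0.0368] [ 0.53  0.81  1.57 -0.39  1.07  0.91] [2.  5.2 0.9]
```

View pics/scene_5.png

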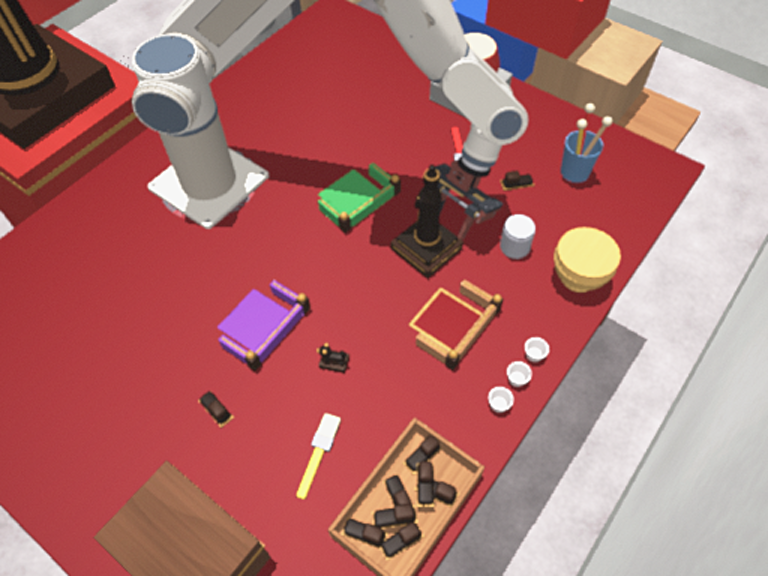

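View pics/top_5.png

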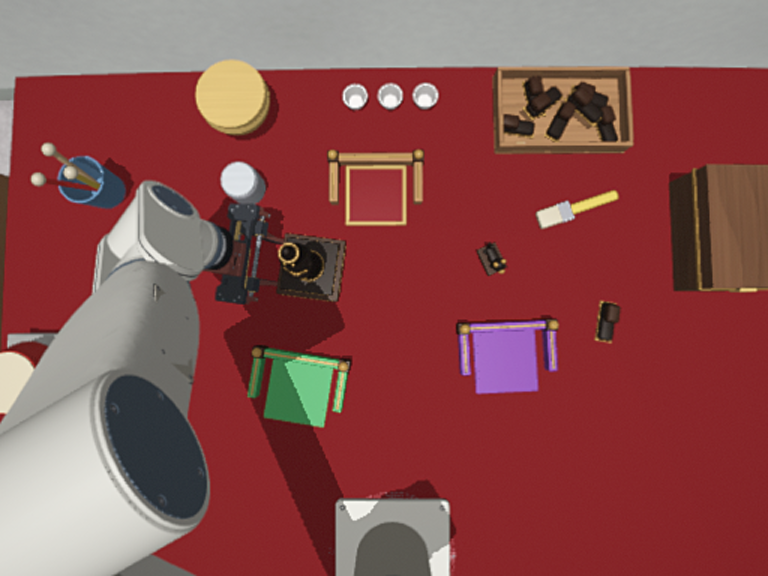

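View pics/wrist_5.png

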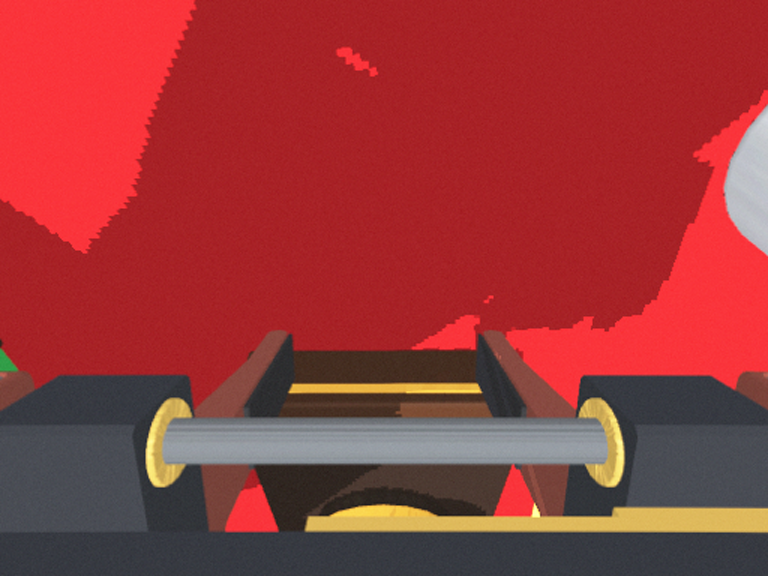

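The statue is sliding flush with both fingers and turning as planned, at about (425,240) in the scene view. The gripper body clears the figure and the tin. Continuing.

Call:
carry_out:
  dr:
    - [0, 0.002, -0.004]
    - [0, 0.004, -0.009]
    - [0, 0.006, -0.015]
    - [0, 0.009, -0.021]
    - [0, 0.011, -0.026]
    - [0, 0.014, -0.032]
    - [0, 0.017, -0.038]
    - [0, 0.019, -0.043]
  slide:
    - [-0.0003, 0.003, 0.0014]
    - [-0.0007, 0.008, 0.0037]
    - [-0.0011, 0.0135, 0.0063]
    - [-0.0015, 0.019, 0.0088]
    - [-0.0019, 0.0245, 0.0114]
    - [-0.0022, 0.03, 0.0139]
    - [-0.0025, 0.0355, 0.0165]
    - [-0.0027, 0.041, 0.019]
  hand: [0.85, 0.85, 0.85, 0.85, 0.85, 0.85, 0.85, 0.85]

```text
time: 4.6
position: [562.2, 192.3, 36.2]
ee_rot: [2.708, -0.123, -0.023]
contact_force: [1.6, 8.8, 3.2]
width: 74.4
```

```bash
python3 - <<'E'
from h import *
commit([-.0027,.041,.019],[0,.019,-.043])
import pickle; P=pickle.load(open("leg1.pkl","rb"))
p0,R0=getc()
for k in (1200,1400): plan(p0,R0,*tcp_for(*P[k],gap=-1))
E

```

```text
tracked [560.9 190.1  36. ] [ 2.7031 -0.123  -0.0276]
slide [-0.0019, 0.0271, 0.0127] dr [0.0001, 0.0137, -0.0287] mm/row 3.8 deg/row 0.23
slide [-0.0027, 0.0453, 0.0211] dr [0.0001, 0.0225, -0.0477] mm/row 6.3 deg/row 0.38
```

Call:
carry_out:
  dr:
    - [0, 0.003, -0.006]
    - [0, 0.006, -0.012]
    - [0, 0.009, -0.018]
    - [0, 0.012, -0.024]
    - [0, 0.014, -0.03]
    - [0, 0.017, -0.036]
    - [0, 0.02, -0.042]
    - [0, 0.022, -0.048]
  slide:
    - [-0.0004, 0.0055, 0.0026]
    - [-0.0009, 0.011, 0.0051]
    - [-0.0013, 0.0168, 0.0078]
    - [-0.0017, 0.0225, 0.0105]
    - [-0.002, 0.0282, 0.0131]
    - [-0.0023, 0.034, 0.0158]
    - [-0.0025, 0.0397, 0.0185]
    - [-0.0027, 0.0453, 0.0211]
  hand: [0.85, 0.85, 0.85, 0.85, 0.85, 0.85, 0.85, 0.85]

```text
time: 5.27
position: [555.0, 142.7, 36.2]
ee_rot: [2.71, -0.051, -0.007]
contact_force: [1.1, 9.9, 3.7]
width: 74.6
```

```bash
python3 - <<'E'
from h import *
commit([-.0027,.0453,.0211],[0,.022,-.048])
import pickle; P=pickle.load(open("leg1.pkl","rb"))
p0,R0=getc()
for k in (1600,1714): plan(p0,R0,*tcp_for(*P[k],gap=-1))
E
python3 look.py 6 scene top
python3 - <<'E'
import pickle,cv2
d=pickle.load(open("cams_6.pkl","rb"))
cv2.imwrite("pics/t6c.png",cv2.resize(d["top"]["color"][90:210,150:300],None,fx=5,fy=5,interpolation=cv2.INTER_CUBIC))
cv2.imwrite("pics/s6c.png",cv2.resize(d["scene"]["color"][105:265,225:385],None,fx=3.75,fy=3.75,interpolation=cv2.INTER_CUBIC))
E
```

```text
tracked [553.7 140.6  36. ] [ 2.7051 -0.0515 -0.0123]
slide [-0.0015, 0.0181, 0.0085] dr [0.0, 0.0094, -0.0187] mm/row 2.5 deg/row 0.15
slide [-0.0021, 0.0285, 0.0133] dr [0.0, 0.0144, -0.0295] mm/row 3.9 deg/row 0.24
5.3667 [554.6 141.4  36.1] [ 2.7081 -0.0513 -0.0087] [ 0.42  0.75  1.74 -0.5   0.92  0.81] [1.3 4.5 1.6]
```

View pics/t6c.png

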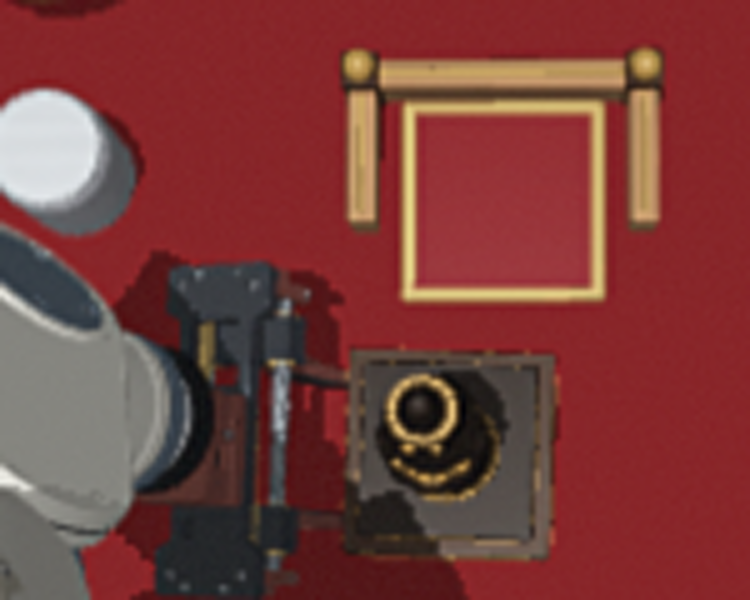

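View pics/s6c.png

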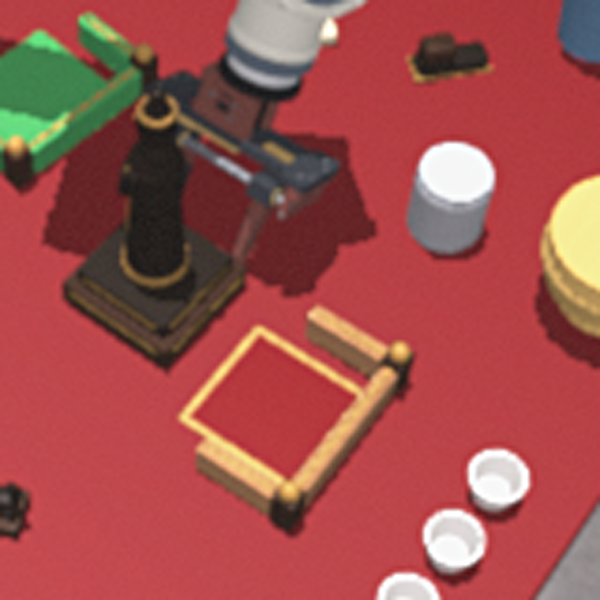

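Flush and nearly square. In the top crop the plinth corners are at (350,352), (555,355), (550,557) and (346,550).

```bash
python3 - <<'E'
import pickle; from h import *
d=pickle.load(open("cams_6.pkl","rb")); T,S=d["top"],d["scene"]
ut=lambda p:(np.float64(p)+.5)/5-.5+[150,90]; us=lambda p:(np.float64(p)+.5)/3.75-.5+[225,105]
tp=ut([(350,352),(555,355),(550,557),(346,550)]); sp=us([(66,288),(165,353),(243,278),(167,367)])
Lt=[(60,60,30),(60,-60,30),(-60,-60,30),(-60,60,30)]; Ls=[(-60,-60,30),(60,-60,30),(60,60,30),(60,-60,0)]
print(onz(T,tp,30))
r=least_squares(lambda q:np.r_[(proj(T,loc(Lt,q))-tp).ravel(),(proj(S,loc(Ls,q))-sp).ravel()],[555,60,-.05])
print("statue",r.x,np.degrees(r.x[2]),r.fun.round(1))
P=pickle.load(open("leg1.pkl","rb")); print(P[1400],np.degrees(P[1400][1]))
E
```

```text
[[ 6.10291312e+02  1.19367734e+02  3.00000000e+01]
 [ 6.07799702e+02 -1.13707765e-01  3.00000000e+01]
 [ 4.90415519e+02  3.35382650e+00  3.00000000e+01]
 [ 4.94864518e+02  1.21321294e+02  3.00000000e+01]]
statue [ 5.52007527e+02  6.05150488e+01 -3.04825017e-02] -1.7465186951440073 [ 0.2 -1.2  0.4 -0.8  0.3  0.1 -0.3  0.3 -1.7 -1.2  0.1  0.5  1.2 -3.2
 -0.6  1.5]
(array([550.61825123,  61.99618873]), np.float64(-0.0382547676865696)) -2.191836734693878
```

Call:
carry_out:
  dr:
    - [0, 0.002, -0.004]
    - [0, 0.004, -0.009]
    - [0, 0.006, -0.013]
    - [0, 0.008, -0.018]
    - [0, 0.01, -0.022]
    - [0, 0.012, -0.026]
    - [0, 0.014, -0.029]
    - [0, 0.014, -0.03]
  slide:
    - [-0.0003, 0.004, 0.0019]
    - [-0.0007, 0.009, 0.0042]
    - [-0.001, 0.014, 0.0065]
    - [-0.0014, 0.019, 0.0089]
    - [-0.0017, 0.0235, 0.011]
    - [-0.0019, 0.0265, 0.0124]
    - [-0.0021, 0.0285, 0.0133]
    - [-0.0021, 0.029, 0.0135]
  hand: [0.85, 0.85, 0.85, 0.85, 0.85, 0.85, 0.85, 0.85]

```text
time: 6.03
position: [551.5, 110.4, 36.1]
ee_rot: [2.71, -0.007, 0.002]
contact_force: [0.3, 9.6, 3.6]
width: 74.7
```

```bash
python3 - <<'E'
from h import *
commit([-.0021,.029,.0135],[0,.014,-.03])
E
python3 look.py 7 top scene
python3 - <<'E'
import pickle,cv2
d=pickle.load(open("cams_7.pkl","rb"))
cv2.imwrite("pics/t7c.png",cv2.resize(d["top"]["color"][90:210,170:320],None,fx=5,fy=5,interpolation=cv2.INTER_CUBIC))
cv2.imwrite("pics/s7c.png",cv2.resize(d["scene"]["color"][105:265,225:385],None,fx=3.75,fy=3.75,interpolation=cv2.INTER_CUBIC))
E
```

```text
tracked [550.4 108.7  36.1] [ 2.7056e+00 -6.7000e-03 -2.3000e-03]
6.1333 [551.5 110.4  36.1] [ 2.7093e+00 -7.0000e-03  2.0000e-03] [ 0.37  0.73  1.78 -0.54  0.87  0.78] [0.3 7.3 2.6]
```

View pics/t7c.png

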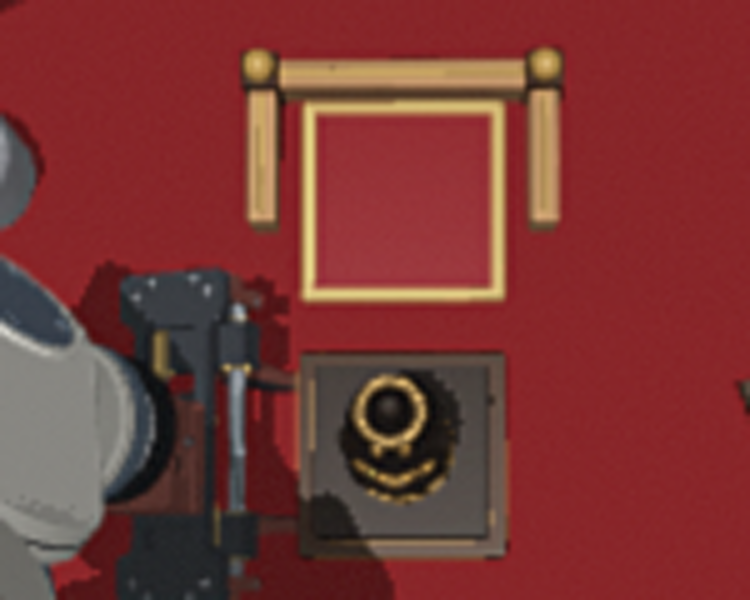

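View pics/s7c.png

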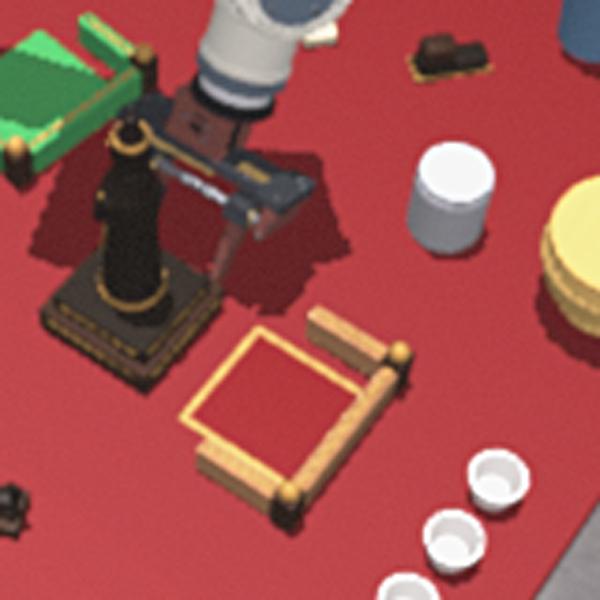

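The plinth is square and in front of the bay, with corners (302,353), (505,353), (506,557) and (302,557) in the top crop.

```bash
python3 - <<'E'
import pickle; from h import *
d=pickle.load(open("cams_7.pkl","rb")); T,S=d["top"],d["scene"]
ut=lambda p:(np.float64(p)+.5)/5-.5+[170,90]
tp=ut([(302,353),(505,353),(506,557),(302,557)])
Lt=[(60,60,30),(60,-60,30),(-60,-60,30),(-60,60,30)]
r=least_squares(lambda q:np.r_[(proj(T,loc(Lt,q))-tp).ravel()],[550,30,0])
print("statue",r.x,np.degrees(r.x[2]),r.fun.round(1))
p0,R0=getc()
# retreat: back 60 then up
print("retreat +y 70 slide", R0.inv().apply([0,70,0])/1000)
f=tool(0,.436)
print("leg2 pre",tcp_for((550,30.8),-.005,gap=45,side="x")[0])
print("dr to leg2",(R0.inv()*tool(-.005,.436)).as_rotvec())
E
```

```text
statue [ 5.49846035e+02  2.99417914e+01 -2.59940771e-03] -0.1489350912405333 [-0.3 -0.2  0.4 -0.3  0.3  0.2 -0.4  0.2]
retreat +y 70 slide [-0.00035458 -0.06344986 -0.0295633 ]
leg2 pre [425.37914948  31.42310945  36.        ]
dr to leg2 [-4.45013003e-04  6.63842748e-01 -1.42369922e+00]
```

Call:
carry_out:
  dr:
    - [0, 0, 0]
    - [0, 0, 0]
    - [0, 0, 0]
    - [0, 0, 0]
    - [0, 0, 0]
    - [0, 0, 0]
    - [0, 0, 0]
    - [0, 0, 0]
  slide:
    - [0, -0.01, -0.005]
    - [0, -0.035, -0.016]
    - [0, -0.0635, -0.0296]
    - [0, -0.064, -0.06]
    - [0, -0.053, -0.088]
    - [0, -0.043, -0.114]
    - [0, -0.032, -0.14]
    - [0, -0.022, -0.165]
  hand: [0.85, 0.85, 0.85, 0.85, 0.85, 0.85, 0.85, 0.85]

```text
time: 6.8
position: [550.2, 198.8, 177.1]
ee_rot: [2.706, -0.006, -0.004]
contact_force: [0.4, 0.6, 0.4]
width: 74.5
```

```bash
python3 - <<'E'
from h import *
commit([0,-.022,-.165],[0,0,0])
p0,R0=getc()
q,R1=tcp_for((549.9,30),-.005,gap=20,z=170,side="x"); print(q)
w=(R0.inv()*R1).as_rotvec()
Rm=R0*Ro.from_rotvec(w/2)
s,wm=plan(p0,R0,[450,140,185],Rm)
pm,Rm=after(p0,R0,s.round(3),wm.round(3)); print(Rm.as_matrix().round(2))
plan(pm,Rm,q,R1)
E
```

```text
tracked [550.9 198.3 176.3] [ 2.7056e+00 -6.7000e-03 -2.3000e-03]
[450.27883698  30.49810997 170.        ]
slide [-0.1006, 0.057, 0.017] dr [-0.0002, 0.3319, -0.7118] mm/row 14.6 deg/row 5.63
[[ 0.71  0.64  0.3 ]
 [ 0.7  -0.64 -0.3 ]
 [-0.    0.42 -0.91]]
slide [-0.0766, 0.0646, 0.0467] dr [-0.0004, 0.3317, -0.7118] mm/row 13.8 deg/row 5.62
```

Call:
carry_out:
  dr:
    - [0, 0.041, -0.089]
    - [0, 0.083, -0.178]
    - [0, 0.124, -0.267]
    - [0, 0.166, -0.356]
    - [0, 0.207, -0.445]
    - [0, 0.249, -0.534]
    - [0, 0.29, -0.623]
    - [0, 0.332, -0.712]
  slide:
    - [-0.013, 0.007, 0.002]
    - [-0.025, 0.014, 0.004]
    - [-0.038, 0.021, 0.006]
    - [-0.05, 0.028, 0.008]
    - [-0.063, 0.036, 0.011]
    - [-0.076, 0.043, 0.013]
    - [-0.088, 0.05, 0.015]
    - [-0.101, 0.057, 0.017]
  hand: [0.85, 0.85, 0.85, 0.85, 0.85, 0.85, 0.85, 0.85]

```text
time: 7.47
position: [448.6, 139.9, 184.5]
ee_rot: [2.522, 1.045, 0.231]
contact_force: [0.3, 0.5, 0.2]
width: 74.4
```

Call:
carry_out:
  dr:
    - [0, 0.041, -0.089]
    - [0, 0.083, -0.178]
    - [0, 0.124, -0.267]
    - [0, 0.166, -0.356]
    - [0, 0.207, -0.445]
    - [0, 0.249, -0.534]
    - [0, 0.29, -0.623]
    - [0, 0.332, -0.712]
  slide:
    - [-0.01, 0.008, 0.006]
    - [-0.019, 0.016, 0.012]
    - [-0.029, 0.024, 0.018]
    - [-0.038, 0.032, 0.023]
    - [-0.048, 0.041, 0.029]
    - [-0.057, 0.049, 0.035]
    - [-0.067, 0.057, 0.041]
    - [-0.077, 0.065, 0.047]
  hand: [0.85, 0.85, 0.85, 0.85, 0.85, 0.85, 0.85, 0.85]

```text
time: 8.13
position: [448.2, 44.7, 169.9]
ee_rot: [2.088, 1.866, 0.405]
contact_force: [-0.0, 0.4, 0.7]
width: 74.7
```

```bash
python3 - <<'E'
from h import *
commit([-.101,.057,.017],[0,.332,-.712]);commit([-.077,.065,.047],[0,.332,-.712])
p0,R0=getc()
plan(p0,R0,*tcp_for((549.9,30),-.003,gap=20,z=36,side="x"))
E
python3 look.py 8 wrist top scene
```

```text
tracked [449.6 140.  185. ] [2.5242 1.0384 0.2296]
tracked [450.3  29.8 169.9] [1.9847 1.9754 0.4376]
slide [0.0004, -0.0565, 0.1214] dr [-0.0003, 0.0004, -0.0016] mm/row 16.7 deg/row 0.01
8.2833 [448.5  44.8 169.9] [2.0949 1.8582 0.404 ] [ 0.14  0.2   2.31 -0.42  0.25 -0.93] [0.9 0.6 0.9]
```

View pics/wrist_8.png

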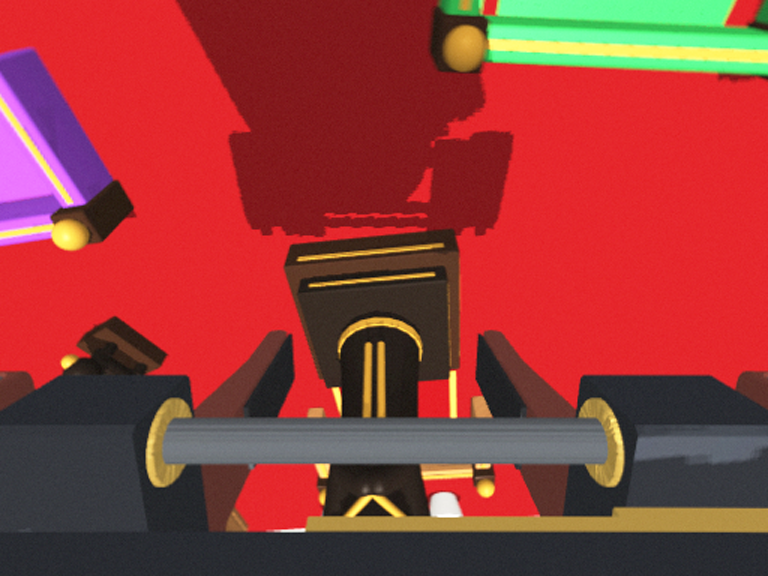

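View pics/top_8.png

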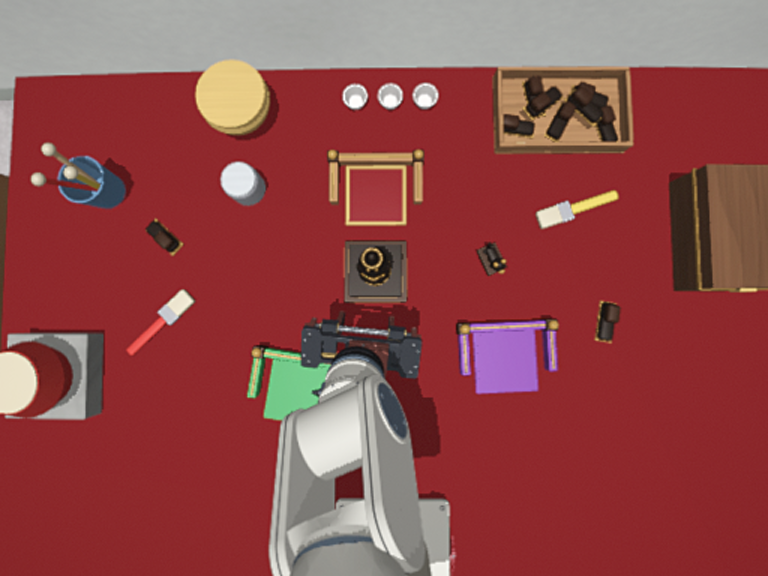

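View pics/scene_8.png

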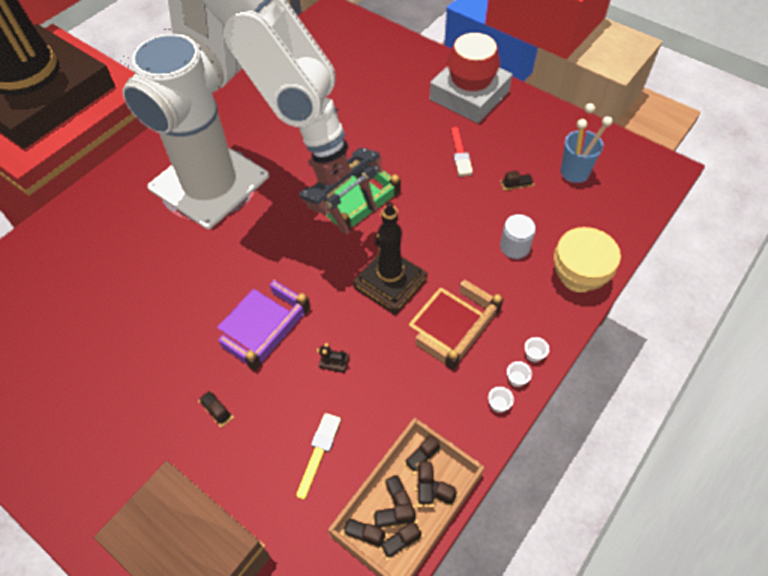

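The statue stayed square, at about (376,270) in the top view, and everything else is undisturbed. The arm lagged because joint 5 is at 0.25, close to its 0.11 limit. I'll fit the arm's kinematics to check that the leaned pose can be reached from the near side.

```bash
cat > kin.py <<'E'
from h import *
Rz=lambda a:Ro.from_euler('z',a); Ry=lambda a:Ro.from_euler('y',a)
def fk(q,k):
    h,a1,L2,L3,e,d=k
    R=Rz(q[0]); p=np.array([0,0,h])+R.apply([a1,0,0])
    R=R*Ry(q[1]); p=p+R.apply([0,0,L2])
    R=R*Ry(q[2]); p=p+R.apply([e,0,L3])
    R=R*Rz(q[3])*Ry(q[4])*Rz(q[5]); p=p+R.apply([0,0,d])
    return p,R
E
python3 - <<'E'
from kin import *
from rig import monitor
s=monitor.get_state(); print(s["qpos"],s["position"],s["ee_rot"])
D=[([1.33,.423688,1.630482,0,1.088618,-.019],[137.37,609.31,247.08],[2.453035,1.9615,-.0015]),
(s["qpos"],s["position"],s["ee_rot"]),
([.6,.7,1.39,-.31,1.38,.89],[586,311.6,178.8],[2.6967,-.2416,-.0564]),
([.6,.88,1.42,-.33,1.18,.96],[584.2,313.2,32.1],[2.6956,-.2374,-.0571]),
([.57,.85,1.48,-.34,1.14,.95],[581.6,280.4,36.4],[2.7005,-.2517,-.0524]),
([.42,.75,1.74,-.5,.92,.81],[554.6,141.4,36.1],[2.7081,-.0513,-.0087]),
([.37,.73,1.78,-.54,.87,.78],[551.5,110.4,36.1],[2.7093,-.007,.002])]
r=least_squares(lambda k:np.concatenate([fk(np.float64(q),k)[0]-p for q,p,_ in D]),[300,0,400,400,0,200])
print(r.x.round(1),r.fun.reshape(-1,3).round(1))
for q,p,w in D: 
    R=fk(np.float64(q),r.x)[1]; print((R.inv()*Ro.from_rotvec(w)).as_rotvec().round(3))
np.save("k.npy",r.x)
E
```

```text
[ 0.13596377  0.19606516  2.30566588 -0.41614483  0.24838294 -0.93133408] [448.51797452  44.82122305 169.91744108] [2.09485738 1.85823991 0.40404512]
[294.4  14.6 534.2 476.4  70.9 251.6] [[11.2 -4.5 -1.5]
 [-2.8 -9.1 -5.4]
 [ 2.8 -0.  -1.6]
 [ 2.4 -3.2  4.5]
 [-1.1  1.1  2.6]
 [-0.4  1.  -0.3]
 [ 4.1 -0.9  1.7]]
[ 0.    -0.     3.142]
[-0.     0.     3.142]
[-1.00e-03  3.00e-03  3.14e+00]
[-1.000e-03 -0.000e+00  3.136e+00]
[ 0.004  0.    -3.141]
[ 3.000e-03 -1.000e-02 -3.133e+00]
[5.000e-03 2.000e-03 3.138e+00]
```

```bash
cat > kin.py <<'E'
from h import *
Rz=lambda a:Ro.from_euler('z',a); Ry=lambda a:Ro.from_euler('y',a)
def fk(q,k):
    h,a1,L2,L3,e,d,b,t=k
    R=Rz(q[0]); p=np.array([0,0,h])+R.apply([a1,b,0])
    R=R*Ry(q[1]); p=p+R.apply([0,0,L2])
    R=R*Ry(q[2]); p=p+R.apply([e,0,L3])
    R=R*Rz(q[3])*Ry(q[4]); p=p+R.apply([t,0,d])
    R=R*Rz(q[5]+np.pi)
    return p,R
E
python3 - <<'E'
from kin import *
from rig import monitor
s=monitor.get_state()
D=[([1.33,.423688,1.630482,0,1.088618,-.019],[137.37,609.31,247.08],[2.453035,1.9615,-.0015]),
(s["qpos"],s["position"],s["ee_rot"]),
([.6,.7,1.39,-.31,1.38,.89],[586,311.6,178.8],[2.6967,-.2416,-.0564]),
([.6,.88,1.42,-.33,1.18,.96],[584.2,313.2,32.1],[2.6956,-.2374,-.0571]),
([.57,.85,1.48,-.34,1.14,.95],[581.6,280.4,36.4],[2.7005,-.2517,-.0524]),
([.42,.75,1.74,-.5,.92,.81],[554.6,141.4,36.1],[2.7081,-.0513,-.0087]),
([.37,.73,1.78,-.54,.87,.78],[551.5,110.4,36.1],[2.7093,-.007,.002])]
r=least_squares(lambda k:np.concatenate([fk(np.float64(q),k)[0]-p for q,p,_ in D]),[300,0,400,400,0,200,0,0])
print(r.x.round(1),r.fun.reshape(-1,3).round(1)); k=r.x; np.save("k.npy",k)
def ik(p,R,q0):
    f=lambda q:np.r_[fk(q,k)[0]-p,200*(fk(q,k)[1].inv()*R).as_rotvec()]
    return least_squares(f,q0)
q0=s["qpos"]
for th in (.436,.35,.3,.25,.2):
  for x in (450,470,500,550,600,630):
    R=tool(-.003,th); out=[]
    for g in (q0,[.06,.4,2.3,0.1,.3,-1.5],[.06,.4,2.3,3.1,.3,1.5]):
        rr=ik(np.array([x,30,36.]),R,g); out.append((rr.cost.round(2),rr.x.round(2).tolist()))
    print(th,x,out)
E
```

```text
[ 3.132e+02 -2.000e-01  5.603e+02  4.854e+02  7.710e+01  2.823e+02
  1.140e+01 -8.000e-01] [[ 0.6  0.   0.7]
 [-0.3 -0.   0.2]
 [ 0.2  0.8 -0.9]
 [ 0.8 -1.6  1.1]
 [-3.1  2.4 -0.4]
 [-1.7  0.2 -1.5]
 [ 3.5 -1.7  0.8]]
0.436 450 [(np.float64(0.0), [0.06, 0.58, 2.35, 0.11, -0.23, -1.63]), (np.float64(0.0), [0.06, 0.58, 2.35, 0.11, -0.23, -1.63]), (np.float64(0.0), [0.06, 0.58, 2.35, 3.26, 0.22, 1.51])]
0.436 470 [(np.float64(0.0), [0.05, 0.58, 2.31, 0.13, -0.19, -1.64]), (np.float64(0.0), [0.05, 0.58, 2.31, 0.13, -0.19, -1.64]), (np.float64(0.0), [0.05, 0.58, 2.31, 3.27, 0.19, 1.5])]
0.436 500 [(np.float64(0.0), [0.05, 0.59, 2.25, 0.16, -0.14, -1.68]), (np.float64(0.0), [0.05, 0.59, 2.25, 0.16, -0.14, -1.68]), (np.float64(0.0), [0.05, 0.59, 2.25, 3.31, 0.14, 1.45])]
0.436 550 [(np.float64(0.0), [0.04, 0.61, 2.15, 0.35, -0.06, -1.87]), (np.float64(0.0), [0.04, 0.61, 2.15, 0.35, -0.06, -1.87]), (np.float64(0.0), [0.04, 0.61, 2.15, 3.5, 0.06, 1.26])]
0.436 600 [(np.float64(0.0), [0.04, 0.64, 2.04, -0.69, 0.03, -0.84]), (np.float64(0.0), [0.04, 0.64, 2.04, -0.69, 0.03, -0.84]), (np.float64
[... 3956 characters left out ...]
57, 2.12, -0.04, 0.25, -1.49]), (np.float64(0.0), [0.04, 0.57, 2.12, -0.04, 0.25, -1.49]), (np.float64(0.0), [0.04, 0.57, 2.12, 3.11, -0.25, 1.65])]
0.2 550 [(np.float64(0.0), [0.04, 0.61, 2.01, -0.03, 0.32, -1.51]), (np.float64(0.0), [0.04, 0.61, 2.01, -0.03, 0.32, -1.51]), (np.float64(0.0), [0.04, 0.61, 2.01, 3.12, -0.32, 1.64])]
0.2 600 [(np.float64(0.0), [0.03, 0.65, 1.9, -0.02, 0.39, -1.52]), (np.float64(0.0), [0.03, 0.65, 1.9, -0.02, 0.39, -1.52]), (np.float64(0.0), [0.03, 0.65, 1.9, 3.12, -0.39, 1.63])]
0.2 630 [(np.float64(0.0), [0.03, 0.68, 1.84, -0.02, 0.43, -1.52]), (np.float64(0.0), [0.03, 0.68, 1.84, -0.02, 0.43, -1.52]), (np.float64(0.0), [0.03, 0.68, 1.83, 3.12, -0.43, 1.62])]
```

With a 25° lean, q5 goes below its limit this close in. A lean of 0.22 rad keeps q5 at or above about 0.17 and leaves the gripper body about 16 mm clear of the figure, so I'll use that.

```bash
python3 - <<'E'
from kin import *
from rig import monitor
s=monitor.get_state(); p0,R0=s["position"],Ro.from_rotvec(s["ee_rot"]); setc(p0,R0)
q,R=tcp_for((549.9,30),-.003,gap=20,z=170,th=.22,side="x"); print(q)
plan(p0,R0,q,R)
print(R0.as_matrix().round(3))
E
```

```text
[454.6857134   30.28564372 170.        ]
slide [-0.0137, 0.0072, 0.0031] dr [0.2031, 0.0323, -0.1113] mm/row 2.0 deg/row 1.67
[[ 0.118  0.905  0.408]
 [ 0.993 -0.11  -0.044]
 [ 0.005  0.411 -0.912]]
```

Call:
carry_out:
  dr:
    - [0.034, 0.005, -0.018]
    - [0.068, 0.011, -0.037]
    - [0.102, 0.016, -0.056]
    - [0.136, 0.022, -0.074]
    - [0.169, 0.027, -0.093]
    - [0.203, 0.032, -0.111]
    - [0.203, 0.032, -0.111]
    - [0.203, 0.032, -0.111]
  slide:
    - [-0.002, 0.001, 0.0005]
    - [-0.005, 0.002, 0.001]
    - [-0.007, 0.004, 0.0015]
    - [-0.009, 0.005, 0.002]
    - [-0.011, 0.006, 0.0025]
    - [-0.014, 0.007, 0.003]
    - [-0.014, 0.007, 0.003]
    - [-0.014, 0.007, 0.003]
  hand: [0.85, 0.85, 0.85, 0.85, 0.85, 0.85, 0.85, 0.85]

```text
time: 8.95
position: [455.1, 31.1, 170.2]
ee_rot: [2.105, 2.103, 0.233]
contact_force: [0.3, -0.2, -0.3]
width: 74.5
```

```bash
python3 look.py 9 wrist; python3 - <<'E'
from kin import *; import pickle
from rig import monitor
commit([-.014,.007,.003],[.203,.032,-.111])
s=monitor.get_state(); print(s["qd"].round(3))
p0,R0=getc(); plan(p0,R0,*tcp_for((549.9,30),-.003,gap=20,z=37,th=.22,side="x"))
W=pickle.load(open("cams_9.pkl","rb"))["wrist"]
cv2.imwrite("pics/w9c.png",cv2.resize(W["color"][110:260,170:340],None,fx=4,fy=4,interpolation=cv2.INTER_CUBIC))
E
```

```text
9.0 [454.6  31.2 170. ] [2.1043 2.1037 0.2325] [ 0.05  0.23  2.18 -0.02  0.51 -1.5 ] [ 0.2 -0.3  0.9]
tracked [454.4  30.  170. ] [2.1084 2.1013 0.232 ]
[-0.001 -0.004  0.012  0.011 -0.001 -0.023]
slide [0.0003, -0.0288, 0.1298] dr [0.0001, 0.0003, -0.0003] mm/row 16.6 deg/row 0.0
```

View pics/w9c.png

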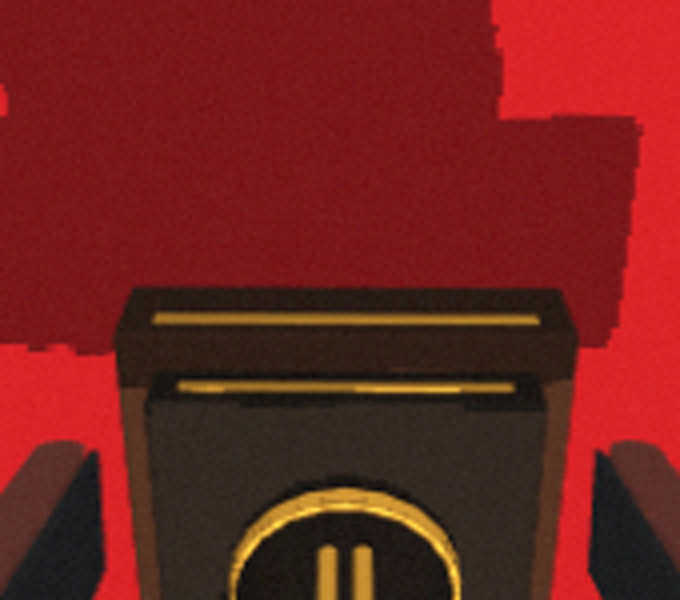

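The plinth face is level and centred: bottom edge (131,289)-(562,290), with the fingers symmetric about x≈348. Next I'll measure it and descend.

```bash
python3 - <<'E'
from h import *; import pickle
W=pickle.load(open("cams_9.pkl","rb"))["wrist"]
u=lambda p:(np.float64(p)+.5)/4-.5+[170,110]
px=u([(131,289),(562,290),(117,335),(578,336)]); L=[(-60,-60,0),(-60,60,0),(-60,-60,30),(-60,60,30)]
L=[L[0],L[1],L[2],L[3]]
for o in (L,[L[1],L[0],L[3],L[2]]):
    r=least_squares(lambda q:(proj(W,loc(o,q))-px).ravel(),[550,30,0]); print(r.x,r.fun.round(1))
E
```

```text
[ 5.51995881e+02  3.13418847e+01 -3.25844455e-03] [ 0.1 -0.4  0.2 -0.4 -1.3  0.5  1.1  0.6]
[431.99651842  31.7328997    3.13833418] [ 0.1 -0.4  0.2 -0.4 -1.3  0.5  1.1  0.6]
```

Call:
carry_out:
  dr:
    - [0, 0, 0]
    - [0, 0, 0]
    - [0, 0, 0]
    - [0, 0, 0]
    - [0, 0, 0]
    - [0, 0, 0]
    - [0, 0, 0]
    - [0, 0, 0]
  slide:
    - [0, -0.004, 0.019]
    - [0, -0.008, 0.038]
    - [0, -0.0125, 0.057]
    - [0, -0.017, 0.076]
    - [0, -0.021, 0.095]
    - [0, -0.025, 0.113]
    - [0, -0.028, 0.126]
    - [0, -0.029, 0.13]
  hand: [0.85, 0.85, 0.85, 0.85, 0.85, 0.85, 0.85, 0.85]

```text
time: 9.67
position: [453.4, 31.1, 35.2]
ee_rot: [2.105, 2.107, 0.23]
contact_force: [-0.6, -0.4, -0.2]
width: 74.7
```

```bash
python3 look.py 10 scene top; python3 - <<'E'
from kin import *; import pickle
from rig import monitor
commit([0,-.029,.13],[0,0,0])
s=monitor.get_state(); print(s["qd"].round(3))
p0,R0=getc(); plan(p0,R0,*tcp_for((549.9,30),-.003,gap=-1,z=37,th=.22,side="x"))
d=pickle.load(open("cams_10.pkl","rb"))
cv2.imwrite("pics/s10c.png",cv2.resize(d["scene"]["color"][95:255,185:345],None,fx=3.75,fy=3.75,interpolation=cv2.INTER_CUBIC))
E
```

```text
9.7667 [454.1  31.   36.3] [2.1043 2.1066 0.2311] [ 0.05  0.54  2.23 -0.07  0.15 -1.45] [-0.7 -0.1 -0.1]
tracked [454.5  30.   36.8] [2.1084 2.1013 0.232 ]
[-0.004 -0.035 -0.009  0.013  0.016 -0.018]
slide [0.0003, 0.0207, 0.0044] dr [0.0001, 0.0003, -0.0003] mm/row 2.6 deg/row 0.0
```

View pics/s10c.png

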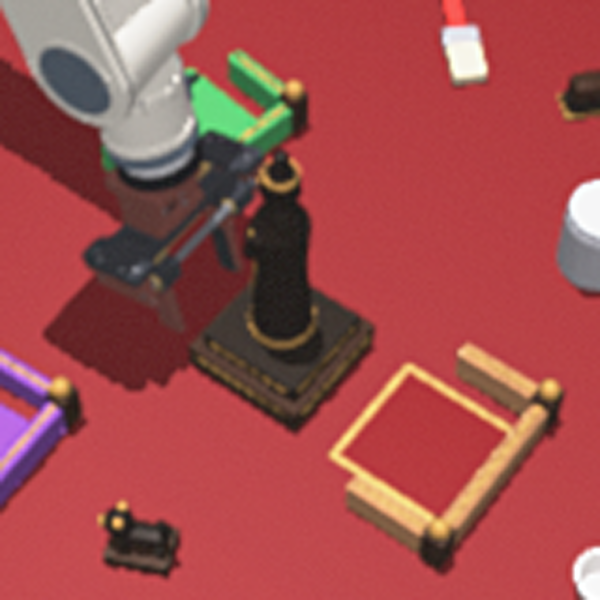

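View pics/top_10.png

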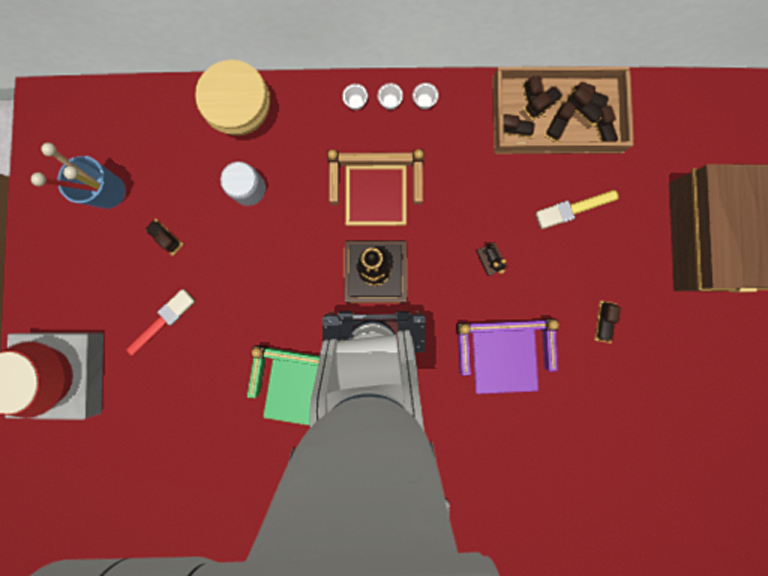

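The tool is behind the plinth and the body clears the green and purple bays. Closing the 20 mm gap gently.

Call:
carry_out:
  dr:
    - [0, 0, 0]
    - [0, 0, 0]
    - [0, 0, 0]
    - [0, 0, 0]
    - [0, 0, 0]
    - [0, 0, 0]
    - [0, 0, 0]
    - [0, 0, 0]
  slide:
    - [0, 0.004, 0.0009]
    - [0, 0.009, 0.0019]
    - [0, 0.012, 0.0026]
    - [0, 0.0145, 0.0031]
    - [0, 0.017, 0.0036]
    - [0, 0.019, 0.0041]
    - [0, 0.021, 0.0045]
    - [0, 0.023, 0.005]
  hand: [0.85, 0.85, 0.85, 0.85, 0.85, 0.85, 0.85, 0.85]

```text
time: 10.43
position: [474.7, 30.4, 36.4]
ee_rot: [2.108, 2.109, 0.225]
contact_force: [-14.4, 0.6, 11.3]
width: 74.7
```

```bash
python3 - <<'E'
from kin import *
from rig import monitor
commit([0,.023,.005],[0,0,0])
p0,R0=getc(); print(p0,R0.as_matrix().round(4)[:,1:]); 
for x in (42,150): plan(p0,R0,[p0[0]+x,p0[1]-.3*x/150,37],tool(-.004,.22))
E
```

```text
tracked [478.   29.9  36.9] [2.1084 2.1013 0.232 ]
[478.04241297  29.91528653  36.93934372] [[ 9.759e-01  2.183e-01]
 [-3.200e-03 -9.000e-04]
 [ 2.183e-01 -9.759e-01]]
slide [0.0001, 0.041, 0.0091] dr [0.0001, 0.0, 0.0007] mm/row 5.3 deg/row 0.0
slide [0.0002, 0.1464, 0.0327] dr [0.0001, 0.0, 0.0007] mm/row 18.8 deg/row 0.0
```

Call:
carry_out:
  dr:
    - [0, 0, 0]
    - [0, 0, 0.001]
    - [0, 0, 0.001]
    - [0, 0, 0.001]
    - [0, 0, 0.001]
    - [0, 0, 0.001]
    - [0, 0, 0.001]
    - [0, 0, 0.001]
  slide:
    - [0, 0.002, 0.0004]
    - [0, 0.0055, 0.0012]
    - [0, 0.01, 0.0022]
    - [0, 0.0145, 0.0032]
    - [0, 0.019, 0.0042]
    - [0, 0.0235, 0.0052]
    - [0, 0.028, 0.0062]
    - [0, 0.0325, 0.0072]
  hand: [0.85, 0.85, 0.85, 0.85, 0.85, 0.85, 0.85, 0.85]

```text
time: 11.1
position: [507.7, 30.5, 36.1]
ee_rot: [2.109, 2.109, 0.224]
contact_force: [-10.9, 0.2, 5.5]
width: 74.4
```

```bash
python3 look.py 11 scene wrist; python3 - <<'E'
from kin import *; import pickle
commit([0,.0325,.0072],[0,0,.001])
d=pickle.load(open("cams_11.pkl","rb"))
cv2.imwrite("pics/s11c.png",cv2.resize(d["scene"]["color"][95:255,185:345],None,fx=3.75,fy=3.75,interpolation=cv2.INTER_CUBIC))
E
```

```text
11.2 [509.5  30.5  36.3] [2.1074 2.1073 0.2274] [ 0.04  0.58  2.11 -0.04  0.24 -1.49] [-4.3  0.1 -3.3]
tracked [511.3  29.8  37. ] [2.1095 2.1003 0.2321]
```

View pics/s11c.png

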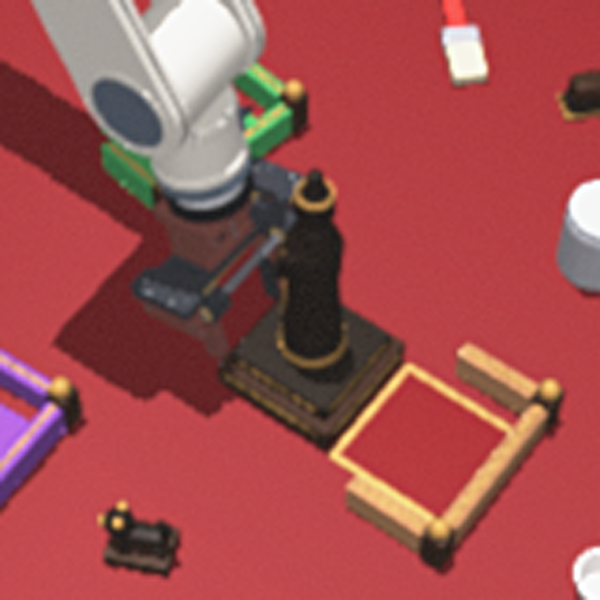

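View pics/wrist_11.png

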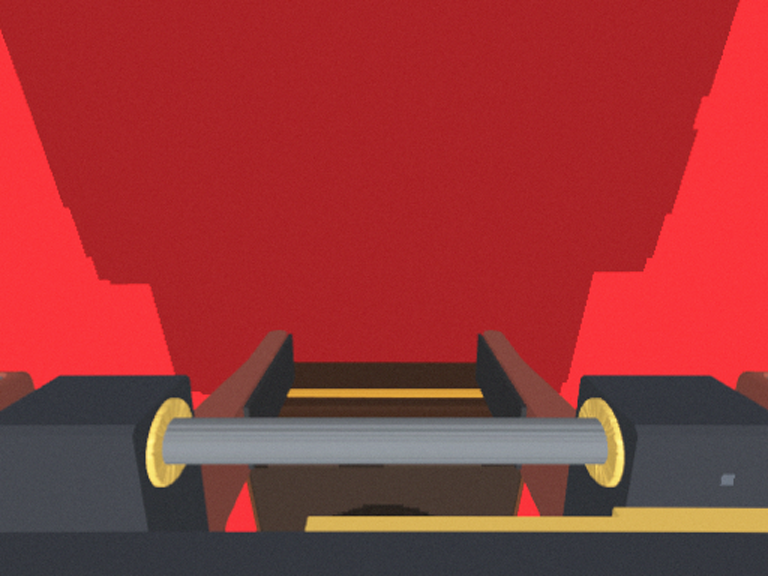

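The statue slides squarely along the bay axis and the body is clear of the figure. Continuing.

Call:
carry_out:
  dr:
    - [0, 0, 0]
    - [0, 0, 0]
    - [0, 0, 0]
    - [0, 0, 0]
    - [0, 0, 0]
    - [0, 0, 0]
    - [0, 0, 0]
    - [0, 0, 0]
  slide:
    - [0, 0.003, 0.0007]
    - [0, 0.0075, 0.0017]
    - [0, 0.0125, 0.0028]
    - [0, 0.0175, 0.0039]
    - [0, 0.0225, 0.005]
    - [0, 0.0275, 0.0062]
    - [0, 0.0325, 0.0073]
    - [0, 0.0375, 0.0084]
  hand: [0.85, 0.85, 0.85, 0.85, 0.85, 0.85, 0.85, 0.85]

```text
time: 11.87
position: [546.6, 30.6, 36.1]
ee_rot: [2.108, 2.109, 0.225]
contact_force: [-10.4, 0.3, 3.9]
width: 74.4
```

Call:
carry_out:
  dr:
    - [0, 0, 0]
    - [0, 0, 0]
    - [0, 0, 0]
    - [0, 0, 0]
    - [0, 0, 0]
    - [0, 0, 0]
    - [0, 0, 0]
    - [0, 0, 0]
  slide:
    - [0, 0.005, 0.0011]
    - [0, 0.01, 0.0022]
    - [0, 0.015, 0.0033]
    - [0, 0.02, 0.0044]
    - [0, 0.025, 0.0055]
    - [0, 0.03, 0.0066]
    - [0, 0.034, 0.0075]
    - [0, 0.037, 0.0082]
  hand: [0.85, 0.85, 0.85, 0.85, 0.85, 0.85, 0.85, 0.85]

```text
time: 12.53
position: [585.3, 30.6, 36.2]
ee_rot: [2.108, 2.108, 0.226]
contact_force: [-8.1, -0.9, 1.6]
width: 74.8
```

```bash
python3 look.py 12 scene top wrist; python3 - <<'E'
from kin import *; import pickle
commit([0,.0375,.0084],[0,0,0]);commit([0,.037,.0082],[0,0,0])
d=pickle.load(open("cams_12.pkl","rb"))
cv2.imwrite("pics/s12c.png",cv2.resize(d["scene"]["color"][95:255,205:365],None,fx=3.75,fy=3.75,interpolation=cv2.INTER_CUBIC))
cv2.imwrite("pics/t12c.png",cv2.resize(d["top"]["color"][90:210,170:320],None,fx=5,fy=5,interpolation=cv2.INTER_CUBIC))
E
```

```text
12.6833 [586.   30.6  36.3] [2.1068 2.1071 0.2283] [ 0.04  0.63  1.95 -0.02  0.34 -1.51] [-4.3  0.5 -2.5]
tracked [549.8  29.6  37. ] [2.1095 2.1003 0.2321]
tracked [587.7  29.5  37.1] [2.1095 2.1003 0.2321]
```

View pics/s12c.png

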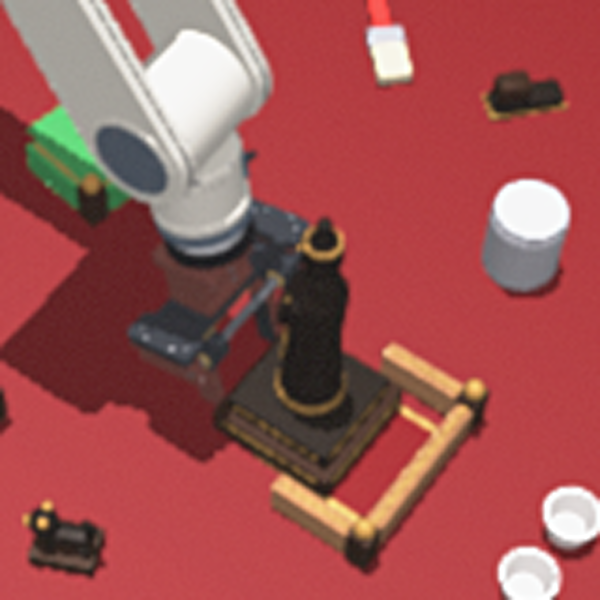

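View pics/t12c.png

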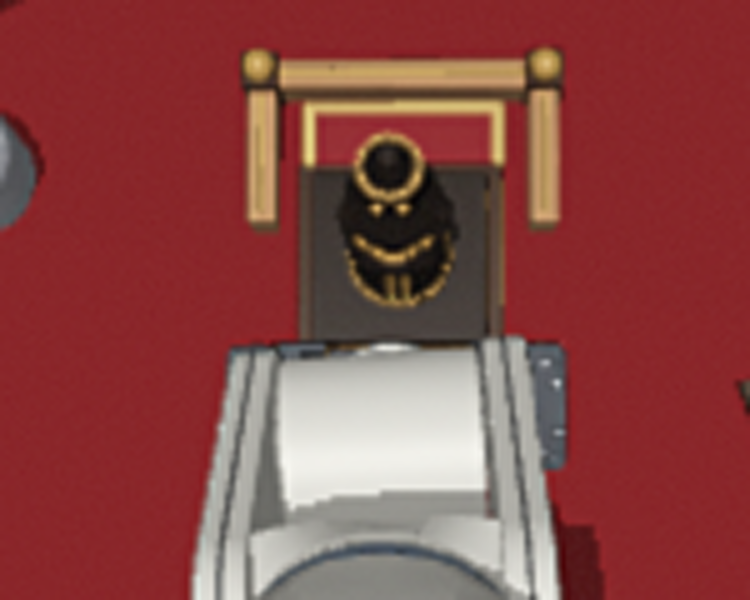

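Centred between the rails, with about 45 mm still to go. Next is a slower push, then a creep until the force rises.

Call:
carry_out:
  dr:
    - [0, 0, 0]
    - [0, 0, 0]
    - [0, 0, 0]
    - [0, 0, 0]
    - [0, 0, 0]
    - [0, 0, 0]
    - [0, 0, 0]
    - [0, 0, 0]
  slide:
    - [0, 0.003, 0.0007]
    - [0, 0.0075, 0.0017]
    - [0, 0.012, 0.0027]
    - [0, 0.0165, 0.0037]
    - [0, 0.021, 0.0047]
    - [0, 0.025, 0.0056]
    - [0, 0.0285, 0.0064]
    - [0, 0.0315, 0.007]
  hand: [0.85, 0.85, 0.85, 0.85, 0.85, 0.85, 0.85, 0.85]

```text
time: 13.35
position: [618.2, 30.6, 36.3]
ee_rot: [2.107, 2.107, 0.228]
contact_force: [-6.5, -0.3, -2.1]
width: 75.0
```

Call:
carry_out:
  dr:
    - [0, 0, 0]
    - [0, 0, 0]
    - [0, 0, 0]
    - [0, 0, 0]
    - [0, 0, 0]
    - [0, 0, 0]
    - [0, 0, 0]
    - [0, 0, 0]
  slide:
    - [0, 0.002, 0.0004]
    - [0, 0.004, 0.0009]
    - [0, 0.0055, 0.0012]
    - [0, 0.007, 0.0015]
    - [0, 0.008, 0.0017]
    - [0, 0.009, 0.0019]
    - [0, 0.0095, 0.002]
    - [0, 0.01, 0.0022]
  hand: [0.85, 0.85, 0.85, 0.85, 0.85, 0.85, 0.85, 0.85]

```text
time: 14.02
position: [628.2, 30.6, 36.2]
ee_rot: [2.107, 2.107, 0.228]
contact_force: [-6.6, -0.6, -0.7]
width: 74.7
```

```bash
python3 look.py 13 scene top; python3 - <<'E'
from kin import *; import pickle
commit([0,.0315,.007],[0,0,0]);commit([0,.01,.0022],[0,0,0])
d=pickle.load(open("cams_13.pkl","rb"))
cv2.imwrite("pics/s13c.png",cv2.resize(d["scene"]["color"][135:255,235:355],None,fx=5,fy=5,interpolation=cv2.INTER_CUBIC))
cv2.imwrite("pics/t13c.png",cv2.resize(d["top"]["color"][90:190,190:310],None,fx=6,fy=6,interpolation=cv2.INTER_CUBIC))
E
```

```text
14.1167 [628.3  30.6  36.3] [2.1071 2.1073 0.2279] [ 0.03  0.67  1.85 -0.02  0.4  -1.52] [-6.2  0.1 -2.5]
tracked [619.9  29.3  37.1] [2.1095 2.1003 0.2321]
tracked [630.2  29.3  37.2] [2.1095 2.1003 0.2321]
```

View pics/s13c.png

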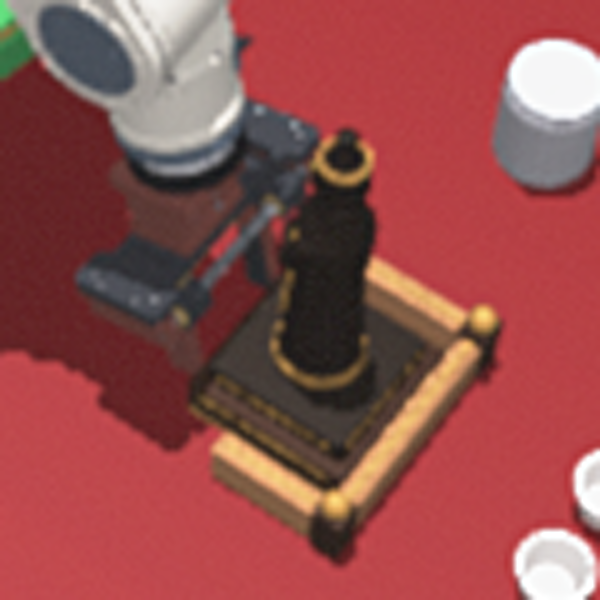

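View pics/t13c.png

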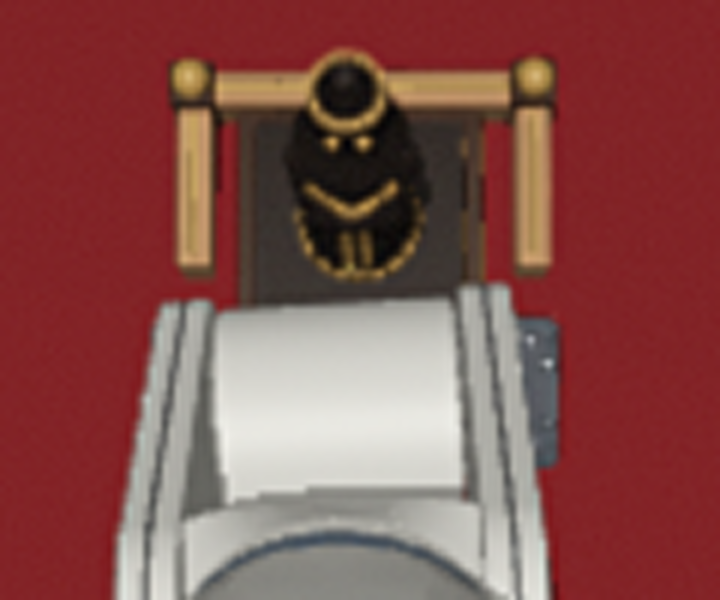

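It is almost at the back rail; the front edge in the top crop is at row 110. The force is still sliding friction at 6.5 N, so I'll creep on.

Call:
carry_out:
  dr:
    - [0, 0, 0]
    - [0, 0, 0]
    - [0, 0, 0]
    - [0, 0, 0]
    - [0, 0, 0]
    - [0, 0, 0]
    - [0, 0, 0]
    - [0, 0, 0]
  slide:
    - [0, 0.0007, 0.0001]
    - [0, 0.0014, 0.0003]
    - [0, 0.002, 0.0004]
    - [0, 0.0027, 0.0006]
    - [0, 0.0034, 0.0007]
    - [0, 0.004, 0.0009]
    - [0, 0.0045, 0.001]
    - [0, 0.005, 0.0011]
  hand: [0.85, 0.85, 0.85, 0.85, 0.85, 0.85, 0.85, 0.85]

```text
time: 14.78
position: [630.8, 30.6, 36.1]
ee_rot: [2.11, 2.11, 0.222]
contact_force: [-17.8, -0.1, 10.5]
width: 74.6
```

Call:
carry_out:
  dr:
    - [0, 0, 0]
    - [0, 0, 0]
    - [0, 0, 0]
    - [0, 0, 0]
    - [0, 0, 0]
    - [0, 0, 0]
    - [0, 0, 0]
    - [0, 0, 0]
  slide:
    - [0, 0.0005, 0.0001]
    - [0, 0.001, 0.0002]
    - [0, 0.0015, 0.0003]
    - [0, 0.002, 0.0004]
    - [0, 0.002, 0.0004]
    - [0, 0.002, 0.0004]
    - [0, 0.002, 0.0004]
    - [0, 0.002, 0.0004]
  hand: [0.85, 0.85, 0.85, 0.85, 0.85, 0.85, 0.85, 0.85]

```text
time: 15.45
position: [630.9, 30.6, 36.0]
ee_rot: [2.112, 2.112, 0.219]
contact_force: [-23.3, 0.4, 16.6]
width: 74.4
```

```bash
python3 look.py 14 scene top; python3 - <<'E'
from kin import *; import pickle
commit([0,.005,.0011],[0,0,0]);commit([0,.002,.0004],[0,0,0])
d=pickle.load(open("cams_14.pkl","rb"))
cv2.imwrite("pics/s14c.png",cv2.resize(d["scene"]["color"][135:255,235:355],None,fx=5,fy=5,interpolation=cv2.INTER_CUBIC))
E
```

```text
15.55 [631.   30.6  36. ] [2.1118 2.112  0.2189] [ 0.03  0.67  1.84 -0.02  0.42 -1.52] [-22.3   0.   17.4]
tracked [635.3  29.3  37.2] [2.1095 2.1003 0.2321]
tracked [637.3  29.3  37.2] [2.1095 2.1003 0.2321]
```

View pics/s14c.png

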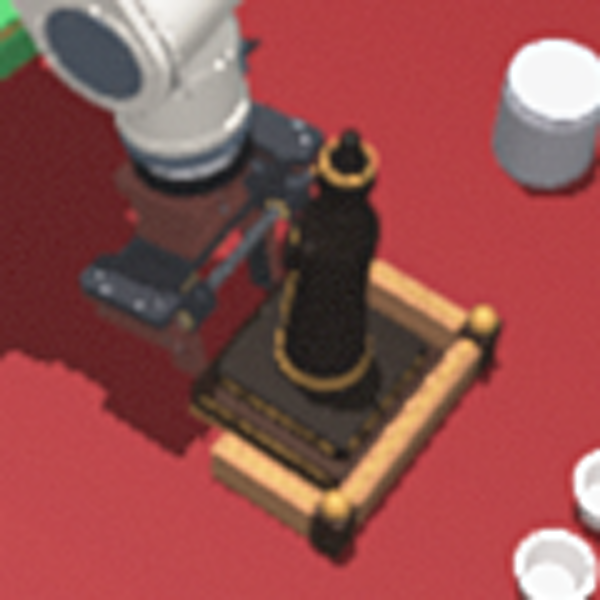

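The position has stalled at x=631 while the force rose to 23 N, so the plinth is against the back rail. Backing straight away, slowly at first.

Call:
carry_out:
  dr:
    - [0, 0, 0]
    - [0, 0, 0]
    - [0, 0, 0]
    - [0, 0, 0]
    - [0, 0, 0]
    - [0, 0, 0]
    - [0, 0, 0]
    - [0, 0, 0]
  slide:
    - [0, -0.003, -0.0007]
    - [0, -0.006, -0.0013]
    - [0, -0.009, -0.002]
    - [0, -0.014, -0.0031]
    - [0, -0.024, -0.0054]
    - [0, -0.04, -0.0089]
    - [0, -0.058, -0.013]
    - [0, -0.07, -0.0157]
  hand: [0.85, 0.85, 0.85, 0.85, 0.85, 0.85, 0.85, 0.85]

```text
time: 16.22
position: [564.3, 30.7, 37.6]
ee_rot: [2.104, 2.105, 0.233]
contact_force: [-0.3, -0.2, -0.1]
width: 74.8
```

Call:
carry_out:
  dr:
    - [0, 0, 0]
    - [0, 0, 0]
    - [0, 0, 0]
    - [0, 0, 0]
    - [0, 0, 0]
    - [0, 0, 0]
    - [0, 0, 0]
    - [0, 0, 0]
  slide:
    - [0, -0.02, -0.008]
    - [0, -0.035, -0.028]
    - [0, -0.04, -0.055]
    - [0, -0.035, -0.085]
    - [0, -0.03, -0.115]
    - [0, -0.025, -0.142]
    - [0, -0.02, -0.165]
    - [0, -0.02, -0.165]
  hand: [0.85, 0.85, 0.85, 0.85, 0.85, 0.85, 0.85, 0.85]

```text
time: 16.88
position: [512.9, 30.9, 199.1]
ee_rot: [2.099, 2.1, 0.243]
contact_force: [1.3, -0.1, 0.4]
width: 74.6
```

```bash
python3 look.py 15 scene top wrist; python3 - <<'E'
from kin import *; import pickle
d=pickle.load(open("cams_15.pkl","rb"))
cv2.imwrite("pics/s15c.png",cv2.resize(d["scene"]["color"][135:255,235:355],None,fx=5,fy=5,interpolation=cv2.INTER_CUBIC))
cv2.imwrite("pics/t15c.png",cv2.resize(d["top"]["color"][90:190,190:310],None,fx=6,fy=6,interpolation=cv2.INTER_CUBIC))
E
```

```text
17.0333 [510.   30.7 193.9] [2.104  2.1043 0.2338] [ 0.04  0.26  2.06 -0.02  0.61 -1.52] [-0.8 -0.1 -0.2]
```

View pics/s15c.png

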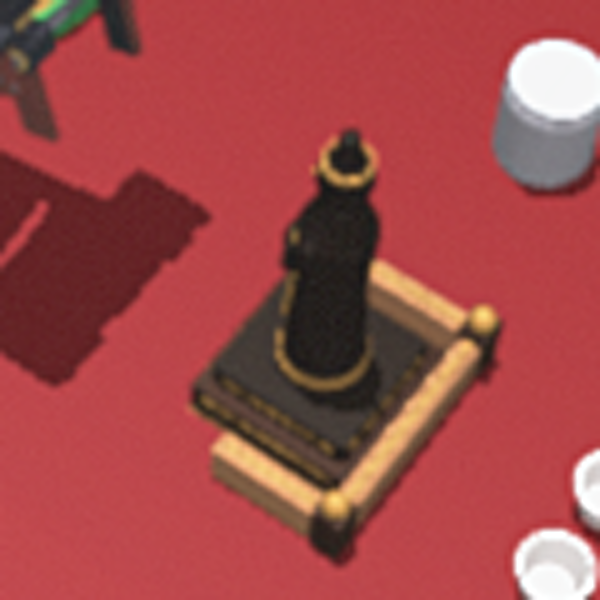

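View pics/t15c.png

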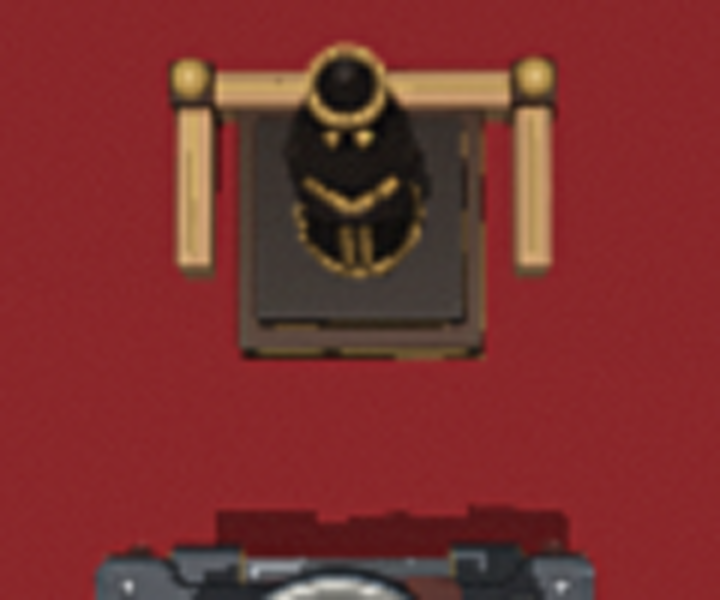

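View pics/top_15.png

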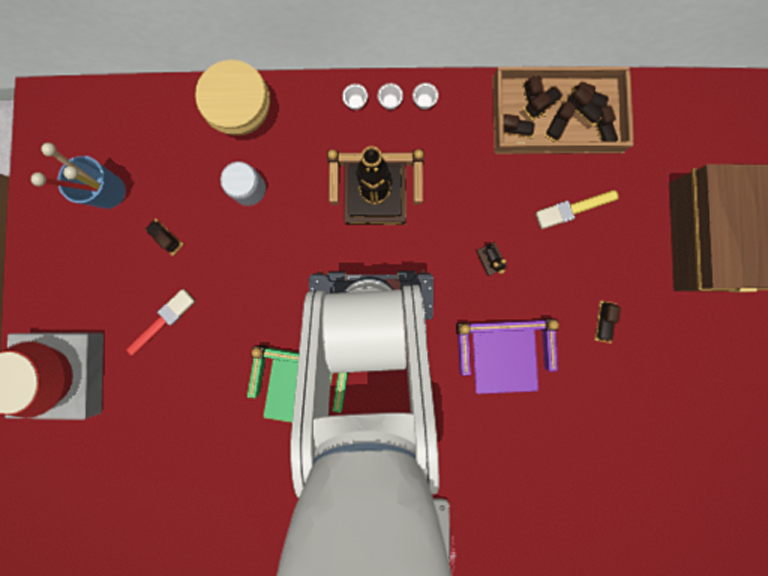

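View pics/wrist_15.png

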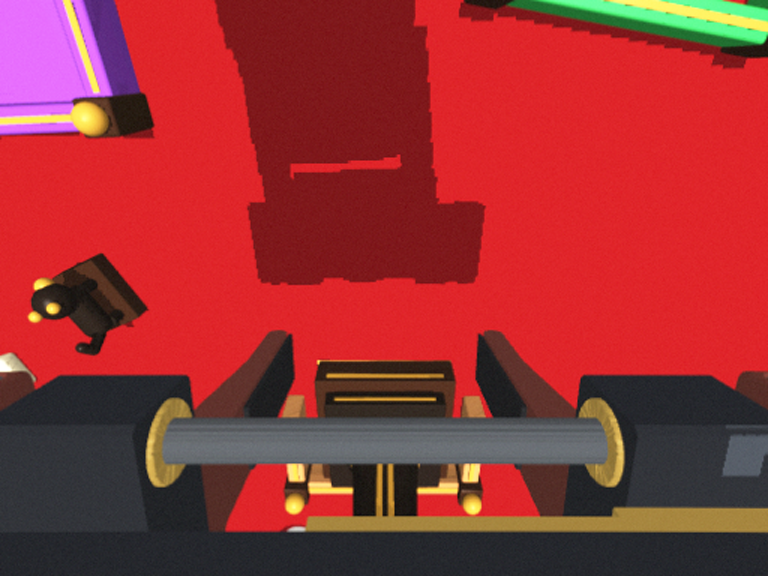

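The plinth is against the back rail and centred, with side gaps at columns 214-241 and 484-515 in the top crop. I'll measure its pose and check that nothing else moved.

```bash
python3 - <<'E'
import pickle; from h import *
a=pickle.load(open("cams0.pkl","rb"));d=pickle.load(open("cams_15.pkl","rb")); T=d["top"]
ut=lambda p:(np.float64(p)+.5)/6-.5+[190,90]
px=ut([(241,349),(484,349),(241,357),(484,357)])
print("near corners z30",onz(T,px[:2],30).round(1).tolist())
L=[(-60,60,30),(-60,-60,30)]
r=least_squares(lambda q:(proj(T,loc(L,q))-px[:2]).ravel(),[706,30,0]); print("statue",r.x,np.degrees(r.x[2]))
for n in("top","scene"):
    A=a[n]["color"].astype(int);B=d[n]["color"].astype(int)
    for nm,z,P in [("lion",20,(573,-202)),("yellow",5,(675,-375)),("tin",40,(718,284)),("footA",15,(618,451)),("red",5,(452,460))]:
        u,v=proj(a[n],[*P,z])[0].round().astype(int); s=np.s_[max(v-14,0):v+14,u-14:u+14]
        print(n,nm,np.abs(A[s]-B[s]).mean().round(2),np.abs(A[s]-B[s]).max())
E
```

```text
near corners z30 [[646.2, 89.8, 30.0], [645.4, -28.4, 30.0]]
statue [ 7.05784199e+02  3.02743434e+01 -6.77399298e-03] -0.388121208424568
top lion 7.66 16
top yellow 9.82 16
top tin 11.76 16
top footA 7.32 16
top red 9.77 16
scene lion 1.66 11
scene yellow 1.35 6
scene tin 1.3 7
scene footA 1.77 9
scene red 8.08 153
```

```bash
python3 - <<'E'
from rig import monitor,env
s=monitor.get_state(); print(s["time"],s["qd"].round(3),s["contact_force"].round(2)); print(env.finish_job())
E
```

```text
17.0333 [ 0.001  0.03   0.01  -0.001  0.005 -0.002] [-0.81 -0.1  -0.19]
the job is handed in; nothing more can be done
None
```

The statue now stands in the wooden bay with its plinth against the back rail. I handed the job in at about 17 s, with the arm clear and touching nothing.

**What I did:** I pushed low on the lower step with both fingertips and the tool leaned away from the figure. The first push was sideways from the left, turning the statue about 10° square to the bay. The second went straight in until the tool stopped moving forward (x = 631 mm) and the push force rose to about 23 N. Then I backed straight off and lifted away.

**Last checks:**

| Check | Result |
|---|---|
| Statue position | (705.8, 30.3) mm; bay origin measured at (706.7, 30.0), camera calibration good to about 2 mm |
| Statue turn | -0.39°; bay -0.29° |
| Lion, yellow brush, tin, one of the loose shoes | no movement in before-and-after pictures from the top and scene cameras |
| Second loose shoe | looks unmoved in the top view; I did not measure it |

**What disagreed or went differently:**
- **Red brush:** the scene camera's before-and-after pictures differed there, probably from the arm or its shadow. The top view shows no movement.
- **Lean on the second push:** the planned 25° lean was out of joint 5's range that close to the robot. I used about 13° instead, which left the gripper body roughly 16 mm from the figure by calculation. The pictures showed no contact.
- **Downward force:** while pressing against the rail, the fingertips also pushed down on the plinth with up to about 17 N. I saw no sign of lifting or tipping.

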